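# Nip a glued sample tile in the cam-lift press

### The arm

A 7-joint arm with a two-finger parallel gripper is mounted at the origin on the work surface. World frame = base frame: x ahead of the robot, y to its left, z up, the work surface at z = 0. Lengths are in m, angles in rad, forces in N, time in s.
With the tool pointing down it reaches from about 0.4 to 0.925 m from the base axis. Payload 5.6 kg.
Tool frame: the origin (TCP) lies on the mounting face of the last link; the fingertips stand 173 mm ahead of it and the grasp point (between the pads) lies 155 mm ahead of it; z points along the fingers, y is the direction in which the jaws open and shut (so a half turn about z gives the same grasp; the last joint's range is limited). The gripper opens to 85 mm and grips with 20 to 120 N. Pads are 22 mm wide; open, the fingers measure 114 mm over their backs; the gripper's body (76 mm by 85 mm) begins 54 mm behind the grasp point. The pads swing forward as they close: fully open they stand 13 mm farther back than shut.
Start: joints at [-1.255, 0.468, -0.012, 1.603, 0.006, 1.071, -0.056], TCP at [0.228, 0.609, 0.405] pointing down, gripper open.
Joint ranges: [-2.53, 2.53], [-0.31, 2.02], [-1.57, 1.55], [0.28, 2.44], [-1.29, 4.43], [0.15, 1.84], [-2.92, 2.92]. Speed limits (rad/s): [2.57, 2.57, 3.14, 3.14, 3.14, 3.14, 3.14].

### API

Orientations are given as a rotation vector (axis times angle).
In Python, from workcell import monitor, vision, hand_in gives the robot as it stands.
- The arm moves only by the tool jog_arm, never from a script. Its argument "steps" is a list that holds one entry, the list of rows, each a list of 7 numbers: the opening, from -1 (shut) to 1 (fully open), so that 0 is half open, then the shift along the tool's x, y, z in m, then the turn, a rotation vector about the tool's x, y, z in rad. A call has 1 to 10 rows; each row shifts and turns the pose as measured when the row begins, along the tool's axes as they then stand; what a row does not reach is not made up. A row lasts 1/12 s, in which the tool goes at most 41.7 mm and 7.16 degrees, less where a joint would pass 70% of its speed; a pose out of reach is approached as far as the arm can. A call with a gripper value outside its range is refused whole. The fingers move at their own pace and stop on an object; "squeeze" is the grip in N (left out, the last holds). Time passes only in rows, so rows that do not move let the fingers close. It gives the time, the measured TCP pose, the force and the opening at its end, in the units of the state.
- monitor.get_obs(): the state, without advancing time (a new reading comes with each control period).
- vision.read_camera(name): name is "side" or "top"; returns (picture, depth): 400x640x3 uint8, red, green, blue; 400x640 float32, m along the optical axis (not along the pixel's ray), 0 where there is no reading.
- vision.camera_model(name): a dict with "fx", "fy", "cx", "cy" (pixels), "world_from_camera" (4x4, takes a point from camera to world coordinates). Camera axes: x right, y up, looking along -z (the intrinsics and any distortion apply to the point x, -y, -z); pixel columns grow to the right and rows downward; lengths in m; the calibration is good to about 2 mm. A picture is of the moment at which its call begins. camera_model takes no time and is no camera call.
- hand_in(): hands the job in, once; it reports no verdict.
The state is a dict: "time_s": time; "joint_pos": joint angles; "qd": joint speeds; "joint_torque": joint torques, N m; "tool_pos": TCP position; "ee_rot": TCP orientation; "contact_force": force on the tool from outside, world axes, zero at the start; "ft_torque": the same for the moment, N m; "gripper_width": opening from 0.0 (shut) to 1.0 (fully open).
Only numpy, scipy, OpenCV 4.12 (cv2) and the standard library are available. Lean on these libraries where they do the work, as an engineer would, in place of code of your own. Each camera call takes 0.05 s, during which the arm holds its last target.

### The job

Lay the freshly glued sample tile leather side up in the nest of the press's slide-out tray, let go of it and push the tray fully home. Only then pull the lever over by its wooden cross-handle until the cam stands at its highest lift, which is where the lever arm is level, and hold it there so that the tile stays pressed: finish with the fingers still holding the handle, since a spring throws the lever back. Leave the stamp, the glue jar and the weight where they are.

Things in the scene. Friction and masses are not known exactly. Their poses are not given: they have to be found in the camera images.
- tile_center (a point): Centre of the loose sample tile, half-way up: plywood 90 x 60 x 10 mm (its x, y, z) with a pale undyed leather face on top, about 40 g, lying flat on the bench at the start, leather up (z up). It is gripped across its 60 mm width (its y). Either end may go first.
- press: Fixed bench press, dark iron, on the bench. Origin at the centre of its underside, z up; its front faces -x, towards the robot, and it may stand turned. Base 200 x 210 x 22 mm; two upright cheeks (90 mm deep in x, outer faces at y = +/-96 mm) carry a head 90 x 192 mm, underside 180 mm, top 222 mm up, with a knob to 244 mm. Under the head hangs the platen; below it is the bed, which a cam on a cross shaft (85 mm up) lifts by 10 mm.
- nest (a point): Centre of the nest floor on the tray's top face, 132 mm above the bench with the bed down; axes as the press. The nest is 96 (x) x 66 (y) mm between lugs 5 mm high: a lug 50 mm wide at the middle of each end and four short ones along the sides near the corners, with a free gap of 58 mm at the middle of each long side for the fingers. The tray is 100 mm wide (y); its floor is 6 mm thick.
- tray_lip (a point): Middle of the outer (-x) face of the tray's upright front lip, 135 mm above the bench, 91 mm in front of the nest centre; lip 100 mm wide, from 116 to 153 mm up, its rolled top edge standing out 2 mm. Push here towards press +x to send the tray home.
- press_tray (a joint): Slide of the tray, m: 0 fully home under the platen, 0.13 fully out towards press -x. Friction about 2 N; it stays where it is left.
- press_platen: Steel pressing plate 104 x 84 x 12 mm hanging under the head over the home position of the nest; origin at the press origin. Its underside is 149 mm above the bench; it gives upwards on springs up to 7 mm (about 13 N at first, 3 N more per mm). A tile in the nest meets it after 7 mm of lift.
- press_lever (a joint): Turn of the cam lever, rad: 0 at rest, arm pointing steeply up and leaning to press -x (1.3 rad above level); grows as the handle is pulled over towards press -x and down. At 1.3 the arm is level, pointing to press -x, and the cam is at its highest lift; beyond it the bed sinks again, to the stop at 1.62. A spring returns the lever to 0: about 4 N at the handle at first, 6 N when level.
- lever_handle (a point): Middle of the lever's wooden cross-handle, a fixed round bar 26 mm in diameter and 110 mm long, parallel to press y, outside the press on its +y side (from y = 119 to 229 mm). It circles the lever pivot at 160 mm. The flat arm lies on its inner side, at y = 110 to 120 mm.
- lever_pivot (a point): Point on the axis of the cam shaft (parallel to press y), 85 mm above the bench, level in y with the middle of the handle; axes as the press.
- stamp: Bystander: self-inking stamp, 45 x 62 x 76 mm, origin under its centre.
- glue_jar: Bystander: closed glue jar, 64 mm in diameter, 85 mm high, origin under its centre.
- weight: Bystander: iron weight with a brass knob, 80 x 50 x 59 mm, origin under its centre.
There are look-alikes about, which are no part of the job. Of the things that look like the part that bears tile_center, the largest one is meant.

How it is judged:
By the outcome, as a careful person would: the job done as asked, in the order asked, and still so for the second after the job is handed in, while the arm keeps its last pose, push and grip.
It also fails if it takes over 64 s, if anything falls off the work surface, if the arm or the gripper's body presses on something with over 40 N, if the wrist force passes 120 N, or if a joint passes its speed limit or range.

## Working session

There is one attempt and no reset: what is moved stays moved. The work goes in short steps, Python scripts to look and compute and a tool call to move; the robot and the scene stay as the last step left them, time stands still between calls to the robot, and variables do not carry over. Pictures are saved under pics/ and viewed, and the job is handed in when it is done.

Besides the shell and the picture viewer there is one more tool, called after "Request:" as name(argument=value, ...), one argument or row to a line, values as JSON. jog_arm: Moves the arm, as the interface text tells. Its arguments: {"type":"object","properties":{"steps":{"type":"array","items":{"type":"array","items":{"type":"array","items":{"type":"number"}}}},"squeeze":{"type":"number"}},"required":["steps"]}

```bash
mkdir -p pics; ls; cat > h.py <<'E'
import numpy as np, cv2
from workcell import monitor, vision, hand_in
from scipy.spatial.transform import Rotation as R
def snap(n,tag):
    p,d=vision.read_camera(n); cv2.imwrite(f'pics/{tag}.png',p[:,:,::-1]); np.savez(f'pics/{tag}.npz',p=p,d=d); return p,d
def ray(n,u,v):
    m=vision.camera_model(n);T=np.array(m['world_from_camera'])
    c=np.array([(u-m['cx'])/m['fx'],-(v-m['cy'])/m['fy'],-1.])
    return T[:3,3],T[:3,:3]@c
def onz(n,u,v,z):
    o,r=ray(n,u,v); return o+r*(z-o[2])/r[2]
def pt(n,u,v,d):
    o,r=ray(n,u,v); return o+r*d
def cloud(n,d):
    m=vision.camera_model(n);T=np.array(m['world_from_camera'])
    v,u=np.mgrid[:400,:640]
    c=np.stack([(u-m['cx'])/m['fx']*d,-(v-m['cy'])/m['fy']*d,-d],-1)
    P=c@T[:3,:3].T+T[:3,3]; P[d<=0]=np.nan; return P
E
python3 - <<'E'
from h import *
for n in('top','side'):
    snap(n,n+'0'); print(vision.camera_model(n))
print(monitor.get_obs())
E
```

```text
pics
{'fx': 475.6784958270624, 'fy': 475.6784958270624, 'cx': 326.97100409888077, 'cy': 197.81407183473158, 'world_from_camera': array([[ 8.36312120e-02,  9.75189972e-01, -2.04964237e-01,
         2.46270311e-01],
       [-9.96495993e-01,  8.15854227e-02, -1.84270271e-02,
        -3.13186440e-04],
       [-1.24775813e-03,  2.05787115e-01,  9.78595987e-01,
         1.52206294e+00],
       [ 0.00000000e+00,  0.00000000e+00,  0.00000000e+00,
         1.00000000e+00]])}
{'fx': 513.8225468784262, 'fy': 513.8225468784262, 'cx': 321.53792972484996, 'cy': 193.0498805971827, 'world_from_camera': array([[ 0.86837378,  0.3284307 , -0.37156461, -0.01454948],
       [-0.49545788,  0.60657677, -0.6217605 , -0.91725475],
       [ 0.02117722,  0.72401512,  0.68945894,  1.19650784],
       [ 0.        ,  0.        ,  0.        ,  1.        ]])}
{'time_s': 0.1, 'joint_pos': array([-1.25498857,  0.46831763, -0.0116145 ,  1.6034984 ,  0.00600516,
        1.07139731, -0.056324  ]), 'qd': array([ 0.00022604, -0.00333532, -0.00099428, -0.0034749 ,  0.00131983,
        0.00085243, -0.00125983]), 'joint_torque': array([ 3.96720579e-04, -5.33522594e+01,  2.12828640e-02, -2.51967895e+01,
        1.15350564e-02,  4.29809894e-03, -3.80221491e-05]), 'tool_pos': array([0.22821591, 0.60839451, 0.40382858]), 'ee_rot': array([-5.60681851e-01, -3.09098109e+00,  2.47702806e-03]), 'contact_force': array([ 0.42486308,  0.4543721 , -0.27329143]), 'ft_torque': array([-0.00656106,  0.01021875, -0.01259802]), 'gripper_width': 1.0005694554082676}
```

View pics/top0.png

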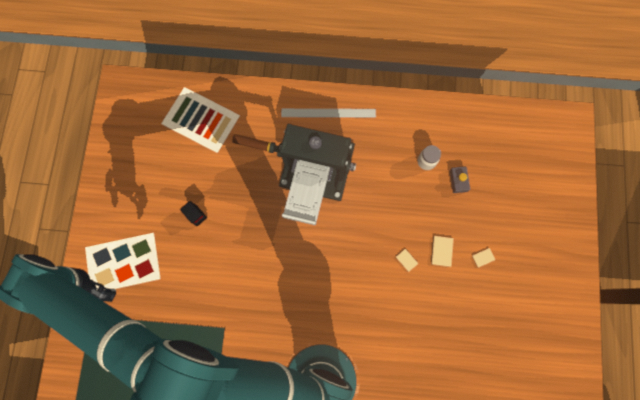

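View pics/side0.png

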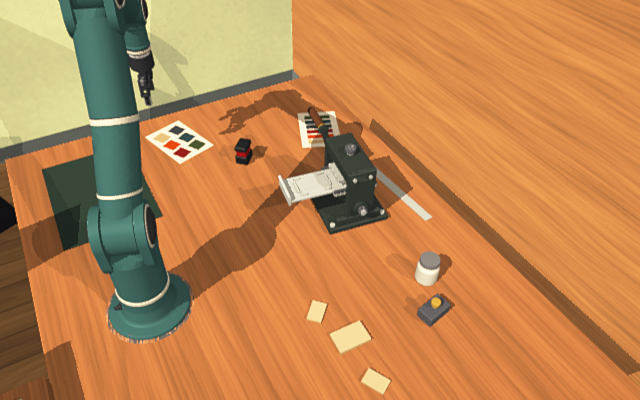

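Tile candidates in the top picture: (406,260), (443,251) and (484,257). The middle one is clearly the largest. I'll confirm with an enlarged crop and measure it.

```bash
cat > m1.py <<'E'
from h import *
p=np.load('pics/top0.npz')['p'];d=np.load('pics/top0.npz')['d']
hsv=cv2.cvtColor(p,cv2.COLOR_RGB2HSV)
print(hsv[251,443],hsv[260,406],hsv[300,450])
m=((hsv[:,:,1]<150)&(hsv[:,:,2]>170)).astype(np.uint8); 
m[:, :385]=0;m[:235]=0;m[285:]=0;m[:,510:]=0
cs,_=cv2.findContours(m,cv2.RETR_EXTERNAL,cv2.CHAIN_APPROX_NONE)
for c in cs:
    if cv2.contourArea(c)<50: continue
    q=np.array([onz('top',u,v,0.010)[:2] for u,v in c[:,0]],np.float32)
    print(cv2.contourArea(c),c[:,0].mean(0),cv2.minAreaRect(q*1000))
P=cloud('top',d)
print('tile z',P[245:258,438:448,2].mean())
big=cv2.resize(p[235:285,385:510],None,fx=6,fy=6,interpolation=cv2.INTER_CUBIC)
cv2.imwrite('pics/tiles.png',big[:,:,::-1])
big=cv2.resize(p[95:235,215:375],None,fx=5,fy=4.2,interpolation=cv2.INTER_CUBIC)
big=cv2.resize(p[95:235,220:375],None,fx=4.2,fy=4.2,interpolation=cv2.INTER_CUBIC)
cv2.imwrite('pics/press.png',big[:,:,::-1])
ps=np.load('pics/side0.npz')['p']
big=cv2.resize(ps[90:240,260:450],None,fx=4,fy=4,interpolation=cv2.INTER_CUBIC)
cv2.imwrite('pics/press_s.png',big[:,:,::-1])
E
python3 m1.py
```

```text
[ 20 104 235] [ 20 104 236] [ 13 186 213]
247.5 [406.53061224 259.7755102 ] ((383.9437255859375, -239.18588256835938), (62.4464225769043, 43.24932098388672), 44.263092041015625)
243.0 [483.48214286 257.33928571] ((412.7637023925781, -481.13458251953125), (42.79286193847656, 62.479984283447266), 28.49663734436035)
536.5 [442.31182796 250.8172043 ] ((422.2236022949219, -350.95733642578125), (62.52348709106445, 93.62928009033203), 87.01800537109375)
tile z nan
```

```bash
sleep 1; ls pics
```

```text
press.png
press_s.png
side0.npz
side0.png
tiles.png
top0.npz
top0.png
```

View pics/tiles.png

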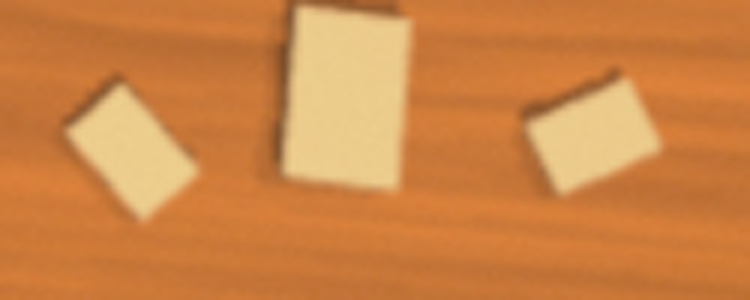

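View pics/press.png

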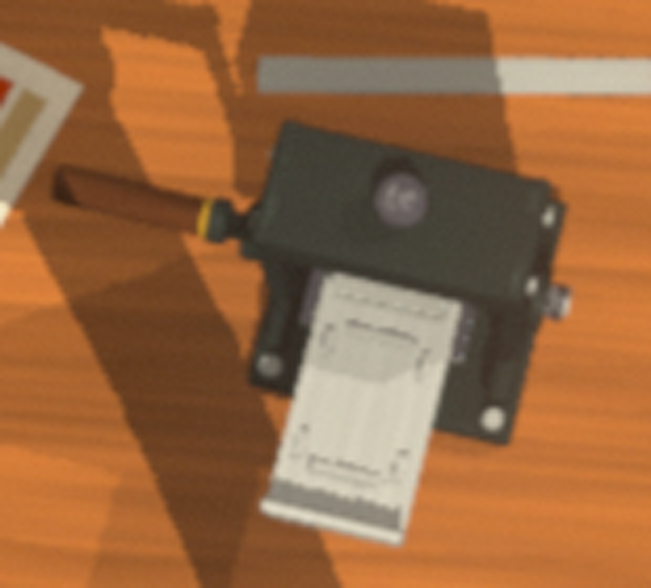

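View pics/press_s.png

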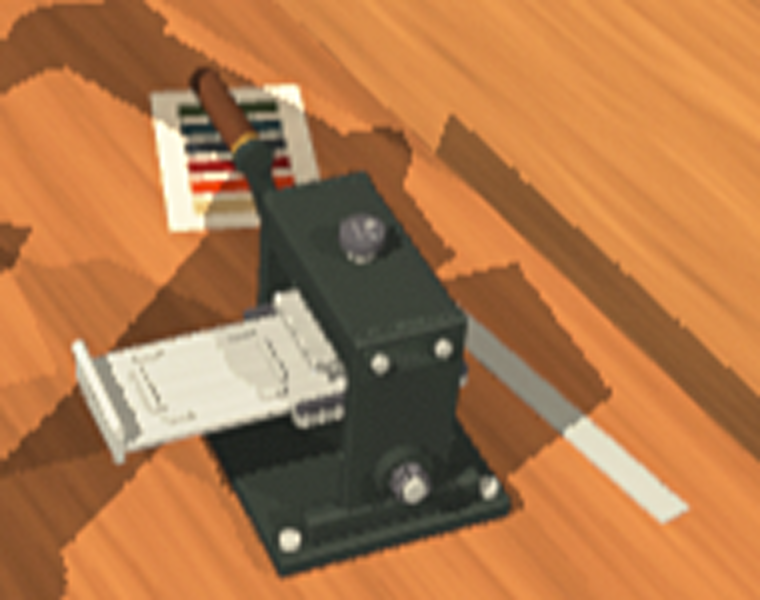

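```bash
python3 - <<'E'
from h import *
for t in('top','side'):
    d=np.load(f'pics/{t}0.npz')['d']; print(t,np.isfinite(d).mean(),(d>0).mean(),np.nanmax(d))
    P=cloud(t,d)
    if t=='top':
        print(np.nanmedian(P[245:258,438:448].reshape(-1,3),0), np.nanmedian(P[300:310,440:450].reshape(-1,3),0))
    else: print(np.nanmedian(P[332:342,345:356].reshape(-1,3),0))
E
```

```text
top 1.0 0.995953125 2.5180376
[ 0.42151701 -0.35148383  0.00959262] [ 2.56071639e-01 -3.65612852e-01 -1.01208247e-04]
side 1.0 0.996140625 3.6377125
[ 0.42223453 -0.35125802  0.01072094]
```

The crop confirms the big tile at (443,251): 62×93 mm against about 62×43 mm for the other two. Next, the press, using the depth.

```bash
cat > m2.py <<'E'
from h import *
import sys
tag=sys.argv[1] if len(sys.argv)>1 else '0'
Ps=[];Cs=[]
for t in('top','side'):
    z=np.load(f'pics/{t}{tag}.npz');P=cloud(t,z['d']);Ps.append(P);
box=lambda P:(P[...,0]>.4)&(P[...,0]<.85)&(P[...,1]>-.1)&(P[...,1]<.3)
for P in Ps:
    for lo,hi,n in((.217,.227,'head'),(.147,.158,'lip'),(.127,.137,'tray'),(.018,.026,'base')):
        m=box(P)&(P[...,2]>lo)&(P[...,2]<hi)
        mm=cv2.morphologyEx(m.astype(np.uint8),cv2.MORPH_OPEN,np.ones((2,2)))
        nn,l,s,c=cv2.connectedComponentsWithStats(mm)
        if nn<2: continue
        k=1+np.argmax(s[1:,4]); q=P[l==k]
        print(n,len(q),cv2.minAreaRect((q[:,:2]*1000).astype(np.float32)),q[:,2].mean(), 'c',c[k])
E
python3 m2.py
```

```text
head 1656 ((660.8392333984375, 36.00682067871094), (121.55313873291016, 239.65687561035156), 31.05921173095703) nan c [315.72644928 145.76268116]
lip 34 ((464.0032958984375, 96.13528442382812), (32.33979415893555, 6.634919166564941), 80.13092803955078) 0.1464372113564407 c [300.85294118 219.52941176]
tray 1421 ((552.8187866210938, 84.82608032226562), (110.2088623046875, 174.5373992919922), 83.53595733642578) nan c [306.58691063 192.93807178]
base 148 ((588.3970336914062, 24.42178726196289), (70.56493377685547, 38.139156341552734), 17.967018127441406) nan c [330.79054054 189.7027027 ]
head 1085 ((767.2990112304688, 178.7864227294922), (496.6622619628906, 76.86268615722656), 59.96607208251953) nan c [351.19170507 156.96774194]
lip 79 ((492.2940979003906, 176.74417114257812), (262.268310546875, 23.23821258544922), 69.91425323486328) nan c [284.94936709 187.70886076]
tray 1092 ((559.7506713867188, 89.69347381591797), (143.90846252441406, 177.0488739013672), 66.48536682128906) nan c [314.26373626 186.32509158]
base 504 ((621.5703125, 56.664825439453125), (135.99679565429688, 88.76292419433594), 77.06112670898438) nan c [330.74007937 208.02579365]
```

```bash
sed -i "s/q=P\[l==k\]/q=P[(l==k)\&m]/; s/np.ones((2,2))/np.ones((3,3))/" m2.py; python3 m2.py
cat > m3.py <<'E'
from h import *
z=np.load('pics/top0.npz');p=z['p'];P=cloud('top',z['d'])
hsv=cv2.cvtColor(p,cv2.COLOR_RGB2HSV)
m=((hsv[:,:,1]<60)&(hsv[:,:,2]>90)).astype(np.uint8); m[:,:275]=0;m[:,340:]=0;m[:157]=0;m[230:]=0
nn,l,s,c=cv2.connectedComponentsWithStats(m);k=1+np.argmax(s[1:,4]);print(s[k],c[k])
mk=(l==k)
v,u=np.nonzero(mk)
# side edges: per row left/right
L=[];Rr=[]
for r in range(168,205):
    w=np.nonzero(mk[r])[0]
    if len(w): L.append(onz('top',w[0]-.5,r,.132)[:2]);Rr.append(onz('top',w[-1]+.5,r,.132)[:2])
for e in(np.array(L),np.array(Rr)):
    vx,vy,x0,y0=cv2.fitLine(e.astype(np.float32),cv2.DIST_HUBER,0,1e-4,1e-4).ravel();print(np.degrees(np.arctan2(vy,vx)),x0,y0)
# handle: brown points above table
q=P[(P[...,2]>.15)&(P[...,1]>.17)&(P[...,1]<.36)&(P[...,0]>.55)&(P[...,0]<.8)]
print(len(q),q.mean(0),q.min(0),q.max(0))
u_,s_,vt=np.linalg.svd(q-q.mean(0));print(vt[0],np.degrees(np.arctan2(vt[0][1],vt[0][0])))
t=(q-q.mean(0))@vt[0];print(t.min(),t.max(), q[t.argmin()],q[t.argmax()])
for i in np.linspace(t.min(),t.max(),8)[:-1]:
    b=q[(t>=i)&(t<i+.02)]; print(b.mean(0).round(3),b[:,2].max().round(3))
E
python3 m3.py
```

```text
head 1521 ((671.7963256835938, 72.68635559082031), (191.79379272460938, 88.69355773925781), 81.47713470458984) 0.22182062441499462 c [315.0348455  144.67718606]
lip 25 ((460.97296142578125, 67.08795928955078), (23.421419143676758, 8.026593208312988), 71.74622344970703) 0.15202333875168728 c [310.56 220.96]
tray 1127 ((549.3465576171875, 91.82794189453125), (100.98838806152344, 152.5425262451172), 81.42484283447266) 0.13186237665881775 c [305.53149956 194.57409051]
base 31 ((592.9212646484375, 28.940807342529297), (27.578109741210938, 9.731399536132812), 4.8153300285339355) 0.0213375761478433 c [327.25806452 187.93548387]
head 1017 ((668.9923706054688, 70.88219451904297), (196.67294311523438, 91.59599304199219), 82.3604507446289) 0.22250385726927932 c [350.80039331 156.73352999]
lip 41 ((467.27685546875, 122.66686248779297), (49.811336517333984, 9.520594596862793), 81.96602630615234) 0.15187425167417543 c [281.85365854 182.09756098]
tray 909 ((558.16357421875, 86.21380615234375), (113.38381958007812, 182.17735290527344), 85.55009460449219) 0.13244087958497783 c [314.59185919 185.67326733]
base 257 ((613.19091796875, 71.3029556274414), (124.8825454711914, 62.74728012084961), 39.361568450927734) 0.022357026998736797 c [331.29571984 209.78988327]
[ 282  160   51   65 2079] [306.55026455 190.77344877]
-6.4697857 0.56482714 0.13920671
-15.807867 0.5738874 0.03086358
446 [0.65378932 0.23713851 0.24333889] [0.63162729 0.17007343 0.15093485] [0.6804664  0.30420588 0.25818777]
[-0.09720076 -0.96959018 -0.22460388] -95.72473633928793
-0.06803255924831667 0.08251508419109631 [0.66700803 0.30420588 0.25099608] [0.64372026 0.17213865 0.16091318]
[0.662 0.295 0.248] 0.255
[0.658 0.273 0.249] 0.257
[0.655 0.251 0.248] 0.256
[0.652 0.229 0.248] 0.256
[0.648 0.208 0.249] 0.257
[0.647 0.189 0.24 ] 0.258
[0.661 0.18  0.187] 0.223
```

```bash
cat > m4.py <<'E'
from h import *
yaw=np.radians(-8.7);c=np.array([.6715,.0725]);ex=np.array([np.cos(yaw),np.sin(yaw)]);ey=np.array([-ex[1],ex[0]])
loc=lambda w:np.array([(w[:2]-c)@ex,(w[:2]-c)@ey])*1000
z=np.load('pics/top0.npz');p=z['p']
for cu,cv in((262,508),(403,540)):
    print('lip',loc(onz('top',220+cu/4.2,95+cv/4.2,.153)))
for cu,cv in((348,322),(416,338),(309,458),(382,472),(326,332),(424,360),(303,430),(400,465)):
    print('lug',loc(onz('top',220+cu/4.2,95+cv/4.2,.135)))
for cu,cv in((75,343),(121,460)):
    print('sidelip',loc(onz('side',260+cu/4,90+cv/4,.153)))
for cu,cv in((137,362),(145,415),(262,333),(288,385)):
    print('sidelug',loc(onz('side',260+cu/4,90+cv/4,.135)))
big=cv2.resize(p[165:230,270:345],None,fx=8,fy=8,interpolation=cv2.INTER_CUBIC)
cv2.imwrite('pics/tray.png',big[:,:,::-1])
E
python3 m4.py
```

```text
lip [-212.70302915   46.46625714]
lip [-211.67396869  -54.1447322 ]
lug [-64.72108256  22.96167395]
lug [-64.86007107 -27.31187194]
lug [-167.64880631   25.56979725]
lug [-165.38972895  -27.08235212]
lug [-75.58840123  36.49798778]
lug [-79.29735478 -36.71606755]
lug [-149.01976622   34.72157008]
lug [-157.53337931  -38.24904083]
sidelip [-210.21628665   48.48413454]
sidelip [-217.28572452  -82.95244111]
sidelug [-166.62155704   31.11468693]
sidelug [-179.99044201  -26.65439985]
sidelug [-63.95133594  30.19667132]
sidelug [-67.05099426 -32.10114835]
```

```bash
sleep 1
```

```text
(no output)
```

View pics/tray.png

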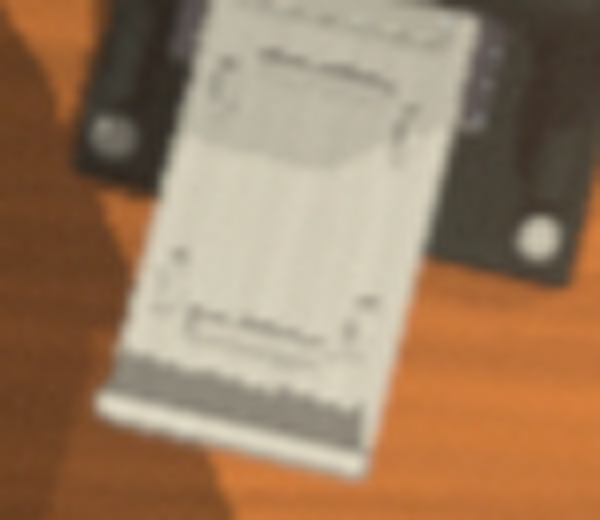

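```bash
cat > m5.py <<'E'
from h import *
from m4 import loc
import contextlib
p=np.load('pics/top0.npz')['p'].astype(float)
B=p[:,:,2]  # blue: wood low, tray high
def cross(row,u0,u1,step):
    us=np.arange(u0,u1,.1); f=np.interp(us,np.arange(640),B[row]); 
    lo,hi=f.min(),f.max();t=(lo+hi)/2;i=np.nonzero((f[:-1]-t)*(f[1:]-t)<=0)[0]; return us[i[0]],lo,hi
for r in range(190,208,3):
    # expected left/right edges from model y=+-50
    c0=[u for u in np.arange(270,345,.25)]
    ly=np.array([loc(onz('top',u,r,.132)) for u in c0])
    for s in(50,-50):
        ue=c0[np.argmin(abs(ly[:,1]-s))]
        u,lo,hi=cross(r,ue-4,ue+4,.1); print(r,s,loc(onz('top',u,r,.132)).round(1),int(lo),int(hi))
# lip front edge: columns
for u in range(287,314,4):
    vs=np.arange(212,230,.1); f=np.interp(vs,np.arange(400),B[:,u]); 
    k=f[vs>215].max();t=(k+f[-1])/2; v=vs[np.nonzero(f>t)[0][-1]]
    print('lip',u,loc(onz('top',u,v,.153)).round(1))
ps=np.load('pics/side0.npz')['p'].astype(float)[:,:,2]
E
python3 m5.py | grep -v lug; python3 - <<'E'
from h import *
from m4 import loc
for t in('top','side'):
    z=np.load(f'pics/{t}0.npz');P=cloud(t,z['d']);L=(P[...,:2]-[.6715,.0725])
    a=np.radians(-8.7);X=L@[np.cos(a),np.sin(a)];Y=L@[-np.sin(a),np.cos(a)];Z=P[...,2]
    m=(abs(Y)<60)&(abs(Y)<.06)&(X<-.19)&(X>-.25)&(Z>.142)&(Z<.156)
    print(t,m.sum(),np.percentile(X[m],[2,50,98]),np.percentile(Y[m],[1,50,99]),Z[m].max())
    m=(Z>.128)&(Z<.140)&(X<-.06)&(X>-.2)&(abs(Y)<.08)
    print(np.percentile(Y[m],[.5,1,50,99,99.5]))
    m=(Z>.134)&(Z<.142)&(X<-.06)&(X>-.19)&(abs(Y)<.04)
    print('lugs',np.c_[X[m],Y[m],Z[m]].round(3)[::4].tolist())
E
```

```text
lip [-212.70302915   46.46625714]
lip [-211.67396869  -54.1447322 ]
sidelip [-210.21628665   48.48413454]
sidelip [-217.28572452  -82.95244111]
190 50 [-128.7   49.6] 48 184
190 -50 [-104.3  -52. ] 55 186
193 50 [-138.3   50.3] 46 185
193 -50 [-113.8  -52. ] 55 185
196 50 [-147.7   50.1] 35 185
196 -50 [-123.3  -51.7] 55 185
199 50 [-157.2   50.2] 35 179
199 -50 [-132.8  -51.3] 52 186
202 50 [-166.6   50.4] 38 184
202 -50 [-142.1  -51.9] 57 186
205 50 [-175.9   50. ] 37 188
205 -50 [-151.5  -51.6] 60 187
lip 287 [-215.4   31.8]
lip 291 [-215.3   19.8]
lip 295 [-215.4    7.8]
lip 299 [-215.3   -4.2]
lip 303 [-215.1  -16.2]
lip 307 [-215.3  -28.2]
lip 311 [-215.1  -40.2]
lip [-212.70302915   46.46625714]
lip [-211.67396869  -54.1447322 ]
lug [-64.72108256  22.96167395]
lug [-64.86007107 -27.31187194]
lug [-167.64880631   25.56979725]
lug [-165.38972895  -27.08235212]
lug [-75.58840123  36.49798778]
lug [-79.29735478 -36.71606755]
lug [-149.01976622   34.72157008]
lug [-157.53337931  -38.24904083]
sidelip [-210.21628665   48.48413454]
sidelip [-217.28572452  -82.95244111]
sidelug [-166.
[... 3328 characters left out ...]
017, 0.135], [-0.14, -0.0, 0.135], [-0.085, -0.02, 0.136], [-0.172, 0.007, 0.134], [-0.144, -0.004, 0.136], [-0.104, -0.017, 0.135], [-0.064, -0.033, 0.136], [-0.172, -0.0, 0.137], [-0.079, -0.037, 0.14], [-0.179, -0.003, 0.137], [-0.167, -0.004, 0.135], [-0.089, -0.037, 0.139], [-0.076, -0.038, 0.135], [-0.17, -0.014, 0.14], [-0.146, -0.017, 0.135], [-0.129, -0.025, 0.137], [-0.091, -0.036, 0.135], [-0.167, -0.014, 0.135], [-0.111, -0.035, 0.136], [-0.172, -0.02, 0.138], [-0.152, -0.025, 0.136], [-0.123, -0.035, 0.135], [-0.174, -0.024, 0.138], [-0.183, -0.023, 0.135], [-0.146, -0.036, 0.135], [-0.175, -0.029, 0.135], [-0.162, -0.036, 0.137], [-0.188, -0.029, 0.135], [-0.166, -0.04, 0.137]]
```

```bash
cat > plan.py <<'E'
# plan.py x y z phi_deg n [tilt..]: prints rows from the present pose to a tool-down pose, polar path
from h import *
import sys,json
def down(phi):
    f=np.radians(phi);y=np.array([np.cos(f),np.sin(f),0]);z=np.array([0,0,-1.]);return R.from_matrix(np.c_[np.cross(y,z),y,z])
yaw=np.radians(-8.7);C=np.array([.6715,.0725]);ex=np.array([np.cos(yaw),np.sin(yaw)]);ey=np.array([-ex[1],ex[0]])
def W(x,y): return C+x*ex+y*ey
def rows(p,r,tp,tr,n,polar=False,g=1.0):
    out=[];rel=(r.inv()*tr).as_rotvec()
    a0,a1=np.arctan2(p[1],p[0]),np.arctan2(tp[1],tp[0]);r0,r1=np.hypot(*p[:2]),np.hypot(*tp[:2])
    P,Q=np.array(p),r
    for k in range(1,n+1):
        s=k/n
        if polar: a=a0+s*(a1-a0);rr=r0+s*(r1-r0);t=np.array([rr*np.cos(a),rr*np.sin(a),p[2]+s*(tp[2]-p[2])])
        else: t=p+s*(tp-p)
        q=r*R.from_rotvec(rel*s)
        d=np.round(Q.inv().apply(t-P),3);w=np.round((Q.inv()*q).as_rotvec(),3)
        out.append([g]+d.tolist()+w.tolist());P=P+Q.apply(d);Q=Q*R.from_rotvec(w)
    return out
def cur():
    o=monitor.get_obs();return o,np.array(o['tool_pos']),R.from_rotvec(o['ee_rot'])
def go(x,y,z,phi,n,polar=False,g=1.0,quiet=False):
    o,p,r=cur()
    Y=r.as_matrix()[:,1];print('t',round(o['time_s'],2),'p',p.round(4),'phi',np.degrees(np.arctan2(Y[1],Y[0])).round(1),'F',o['contact_force'].round(1),'j',o['joint_pos'].round(2),'w',round(o['gripper_width'],3))
    rs=rows(p,r,np.array([x,y,z]),down(phi),n,polar,g)
    for i in range(0,n,10): print(json.dumps(rs[i:i+10]))
E
python3 - <<'E'
from plan import *
print(W(-.119,-.001),W(0,.174))
go(.43,.42,.48,30,10,True)
E
```

```text
[0.55371797 0.08951154] [0.69781938 0.24449794]
t 0.1 p [0.2282 0.6084 0.4038] phi 69.4 F [ 0.4  0.5 -0.3] j [-1.25  0.47 -0.01  1.6   0.01  1.07 -0.06] w 1.001
[[1.0, -0.028, -0.006, -0.008, -0.0, 0.0, 0.069], [1.0, -0.028, -0.004, -0.007, -0.0, 0.0, 0.069], [1.0, -0.028, -0.004, -0.008, -0.0, 0.0, 0.068], [1.0, -0.028, -0.004, -0.007, -0.001, 0.0, 0.069], [1.0, -0.028, -0.002, -0.008, 0.0, 0.0, 0.069], [1.0, -0.028, -0.002, -0.008, 0.0, 0.0, 0.069], [1.0, -0.027, -0.002, -0.007, 0.0, 0.0, 0.069], [1.0, -0.028, -0.0, -0.008, -0.0, 0.001, 0.069], [1.0, -0.027, -0.001, -0.007, -0.0, -0.0, 0.068], [1.0, -0.027, 0.001, -0.008, -0.0, -0.0, 0.069]]
```

Request:
jog_arm(
  steps=[
    [[1, -0.034, -0.004, -0.008, 0, 0, 0.08], [1, -0.034, -0.004, -0.008, 0, 0, 0.08], [1, -0.034, -0.003, -0.008, 0, 0, 0.08], [1, -0.034, -0.003, -0.008, 0, 0, 0.08], [1, -0.034, -0.002, -0.008, 0, 0, 0.08], [1, -0.034, -0.002, -0.008, 0, 0, 0.08], [1, -0.034, -0.001, -0.008, 0, 0, 0.08], [1, -0.034, 0, -0.008, 0, 0, 0.08], [1, -0.034, 0, -0.008, 0, 0, 0.08], [1, -0.034, 0, -0.008, 0, 0, 0.08]],
  ],
)

```text
time_s: 0.93
tool_pos: [0.4674, 0.3701, 0.4779]
ee_rot: [-1.74, -2.609, 0.024]
contact_force: [1.4, 0.5, -0.1]
gripper_width: 1.0
```

```bash
python3 -c "
from plan import *
go(.422,-.351,.40,-93,27,True)"
```

```text
t 0.93 p [0.4674 0.3701 0.4779] phi 22.6 F [ 1.4  0.5 -0.1] j [-0.93  0.31  0.26  1.67 -0.09  1.19 -0.25] w 1.0
[[1.0, -0.03, 0.006, 0.003, -0.0, 0.001, 0.075], [1.0, -0.029, 0.006, 0.003, -0.0, 0.0, 0.074], [1.0, -0.029, 0.007, 0.003, -0.001, 0.001, 0.075], [1.0, -0.029, 0.008, 0.003, 0.0, 0.001, 0.075], [1.0, -0.028, 0.009, 0.003, -0.0, 0.0, 0.075], [1.0, -0.028, 0.009, 0.003, -0.0, 0.001, 0.074], [1.0, -0.028, 0.01, 0.003, -0.0, 0.001, 0.075], [1.0, -0.028, 0.01, 0.002, -0.001, 0.001, 0.075], [1.0, -0.027, 0.011, 0.003, 0.0, 0.0, 0.075], [1.0, -0.027, 0.012, 0.003, -0.0, 0.001, 0.074]]
[[1.0, -0.027, 0.012, 0.003, -0.0, 0.001, 0.075], [1.0, -0.026, 0.013, 0.003, -0.001, 0.0, 0.075], [1.0, -0.025, 0.013, 0.003, 0.0, 0.001, 0.074], [1.0, -0.026, 0.014, 0.003, -0.0, 0.001, 0.075], [1.0, -0.025, 0.015, 0.003, -0.0, 0.0, 0.075], [1.0, -0.024, 0.015, 0.003, -0.0, 0.001, 0.075], [1.0, -0.024, 0.016, 0.003, -0.001, 0.001, 0.074], [1.0, -0.024, 0.016, 0.003, 0.0, 0.0, 0.075], [1.0, -0.023, 0.017, 0.003, -0.0, 0.001, 0.075], [1.0, -0.023, 0.017, 0.003, -0.0, 0.001, 0.074]]
[[1.0, -0.022, 0.018, 0.003, -0.001, 0.0, 0.075], [1.0, -0.021, 0.018, 0.003, 0.0, 0.001, 0.075], [1.0, -0.022, 0.018, 0.003, 0.0, 0.001, 0.075], [1.0, -0.02, 0.019, 0.003, -0.0, 0.0, 0.074], [1.0, -0.02, 0.02, 0.002, -0.0, 0.001, 0.075], [1.0, -0.02, 0.02, 0.003, -0.001, 0.001, 0.075], [1.0, -0.019, 0.02, 0.003, 0.0, 0.001, 0.075]]
```

Request:
jog_arm(
  steps=[
    [[1, -0.03, 0.006, 0, 0, 0, 0.075], [1, -0.03, 0.007, 0, 0, 0, 0.075], [1, -0.03, 0.007, 0, 0, 0, 0.075], [1, -0.03, 0.008, 0, 0, 0, 0.075], [1, -0.03, 0.009, 0, 0, 0, 0.075], [1, -0.03, 0.01, 0, 0, 0, 0.075], [1, -0.03, 0.01, 0, 0, 0, 0.075], [1, -0.03, 0.011, 0, 0, 0, 0.075], [1, -0.03, 0.011, 0, 0, 0, 0.075], [1, -0.03, 0.012, 0, 0, 0, 0.075]],
  ],
)

```text
time_s: 1.77
tool_pos: [0.5721, 0.0612, 0.4785]
ee_rot: [2.614, 1.741, -0.027]
contact_force: [0.7, -0.0, 0.0]
gripper_width: 1.003
```

```bash
python3 -c "
from plan import *
go(.422,-.351,.40,-93,18,True)"
```

```text
t 1.77 p [0.5721 0.0612 0.4785] phi -22.7 F [ 0.7 -0.   0. ] j [-0.6   0.29  0.54  1.73 -0.15  1.18 -0.41] w 1.003
[[1.0, -0.023, 0.011, 0.005, 0.0, 0.001, 0.068], [1.0, -0.023, 0.011, 0.004, 0.0, 0.001, 0.068], [1.0, -0.023, 0.011, 0.005, 0.0, 0.001, 0.069], [1.0, -0.022, 0.012, 0.004, 0.0, 0.001, 0.068], [1.0, -0.022, 0.013, 0.005, 0.0, 0.001, 0.068], [1.0, -0.022, 0.013, 0.005, 0.0, 0.001, 0.068], [1.0, -0.021, 0.013, 0.004, 0.0, 0.001, 0.068], [1.0, -0.021, 0.014, 0.005, 0.001, 0.001, 0.069], [1.0, -0.02, 0.015, 0.004, -0.0, 0.001, 0.068], [1.0, -0.021, 0.015, 0.005, -0.0, 0.001, 0.068]]
[[1.0, -0.019, 0.015, 0.004, -0.0, 0.001, 0.068], [1.0, -0.02, 0.015, 0.005, -0.0, 0.001, 0.068], [1.0, -0.018, 0.016, 0.004, -0.0, 0.001, 0.068], [1.0, -0.019, 0.017, 0.005, 0.0, 0.001, 0.069], [1.0, -0.018, 0.017, 0.004, 0.0, 0.001, 0.068], [1.0, -0.017, 0.017, 0.004, 0.0, 0.001, 0.068], [1.0, -0.017, 0.018, 0.005, 0.0, 0.001, 0.068], [1.0, -0.017, 0.018, 0.004, 0.0, 0.001, 0.068]]
```

Request:
jog_arm(
  steps=[
    [[1, -0.027, 0.013, 0.004, 0, 0, 0.075], [1, -0.027, 0.013, 0.004, 0, 0, 0.075], [1, -0.027, 0.014, 0.004, 0, 0, 0.075], [1, -0.026, 0.015, 0.004, 0, 0, 0.075], [1, -0.026, 0.015, 0.004, 0, 0, 0.075], [1, -0.025, 0.016, 0.004, 0, 0, 0.075], [1, -0.025, 0.016, 0.004, 0, 0, 0.075], [1, -0.024, 0.017, 0.004, 0, 0, 0.075], [1, -0.023, 0.018, 0.004, 0, 0, 0.075], [1, -0.023, 0.018, 0.004, 0, 0, 0.075]],
  ],
)

```text
time_s: 2.6
tool_pos: [0.5098, -0.2423, 0.4389]
ee_rot: [3.076, 0.601, -0.028]
contact_force: [0.2, 0.6, -0.5]
gripper_width: 1.001
```

```bash
python3 -c "
from plan import *
go(.422,-.351,.30,-93,10,True)"
```

```text
t 2.6 p [ 0.5098 -0.2423  0.4389] phi -67.9 F [ 0.2  0.6 -0.5] j [-0.25  0.35  0.8   1.82 -0.26  1.1  -0.54] w 1.001
[[1.0, -0.011, 0.008, 0.014, 0.001, 0.002, 0.044], [1.0, -0.011, 0.009, 0.014, 0.001, 0.002, 0.044], [1.0, -0.011, 0.008, 0.014, 0.0, 0.001, 0.044], [1.0, -0.011, 0.009, 0.014, 0.001, 0.002, 0.043], [1.0, -0.011, 0.009, 0.014, 0.001, 0.002, 0.044], [1.0, -0.01, 0.009, 0.014, 0.001, 0.002, 0.044], [1.0, -0.011, 0.009, 0.014, 0.001, 0.001, 0.044], [1.0, -0.01, 0.01, 0.014, 0.0, 0.002, 0.044], [1.0, -0.01, 0.009, 0.014, 0.001, 0.002, 0.044], [1.0, -0.009, 0.01, 0.014, 0.001, 0.002, 0.043]]
```

Request:
jog_arm(
  steps=[
    [[1, -0.012, 0.009, 0.014, 0.001, 0.002, 0.046], [1, -0.012, 0.009, 0.014, 0.001, 0.002, 0.046], [1, -0.012, 0.009, 0.014, 0.001, 0.002, 0.046], [1, -0.012, 0.009, 0.014, 0.001, 0.002, 0.046], [1, -0.012, 0.01, 0.014, 0.001, 0.002, 0.046], [1, -0.011, 0.01, 0.014, 0.001, 0.002, 0.046], [1, -0.011, 0.01, 0.014, 0.001, 0.002, 0.046], [1, -0.011, 0.01, 0.014, 0.001, 0.002, 0.046], [1, -0.01, 0.01, 0.014, 0.001, 0.002, 0.046], [1, -0.01, 0.01, 0.014, 0.001, 0.002, 0.046]],
  ],
)

```text
time_s: 3.43
tool_pos: [0.4056, -0.3656, 0.2943]
ee_rot: [-3.137, 0.166, -0.006]
contact_force: [0.4, -0.2, 0.6]
gripper_width: 1.003
```

```bash
python3 -c "
from plan import *
go(.422,-.351,.22,-93,6)"
```

```text
t 3.43 p [ 0.4056 -0.3656  0.2943] phi -96.1 F [ 0.4 -0.2  0.6] j [ 0.05  0.55  0.81  1.99 -0.54  0.83 -0.52] w 1.003
[[1.0, 0.002, -0.003, 0.012, -0.0, -0.001, -0.009], [1.0, 0.003, -0.002, 0.013, -0.0, -0.0, -0.009], [1.0, 0.002, -0.003, 0.012, -0.0, -0.001, -0.009], [1.0, 0.003, -0.003, 0.013, -0.0, -0.0, -0.009], [1.0, 0.002, -0.002, 0.012, -0.0, -0.001, -0.009], [1.0, 0.003, -0.003, 0.012, -0.0, -0.001, -0.009]]
```

Request:
jog_arm(
  steps=[
    [[1, 0.003, -0.003, 0.013, 0, -0.001, -0.01], [1, 0.003, -0.003, 0.013, 0, -0.001, -0.009], [1, 0.003, -0.003, 0.013, 0, -0.001, -0.009], [1, 0.003, -0.003, 0.013, 0, -0.001, -0.009], [1, 0.002, -0.002, 0.012, 0, 0, -0.009], [1, 0.002, -0.002, 0.012, 0, 0, -0.009], [1, 0, 0, 0, 0, 0, 0]],
  ],
)

```text
time_s: 4.02
tool_pos: [0.4239, -0.3481, 0.2083]
ee_rot: [-3.137, 0.069, 0.008]
contact_force: [-0.6, 0.2, -1.0]
gripper_width: 0.999
```

```bash
python3 -c "
from plan import *
go(.422,-.351,.17,-93,6)
snap('top','top1');snap('side','side1')
for n in('top','side'):
  p=cv2.imread(f'pics/{n}1.png'); y,x=(210,380) if n=='top' else (240,270)
  cv2.imwrite(f'pics/{n}1c.png',cv2.resize(p[y:y+140,x:x+160],None,fx=4,fy=4))
"
```

```text
t 4.02 p [ 0.4239 -0.3481  0.2083] phi -92.5 F [-0.6  0.2 -1. ] j [ 0.11  0.68  0.67  2.   -0.65  0.69 -0.41] w 0.999
[[1.0, -0.0, 0.001, 0.006, -0.001, 0.001, 0.001], [1.0, -0.001, 0.0, 0.007, -0.0, 0.001, 0.002], [1.0, 0.0, 0.001, 0.006, -0.001, 0.001, 0.001], [1.0, -0.0, 0.0, 0.007, -0.001, 0.001, 0.001], [1.0, -0.0, 0.001, 0.006, -0.0, 0.001, 0.002], [1.0, -0.001, 0.0, 0.006, -0.001, 0.0, 0.001]]
```

View pics/side1c.png

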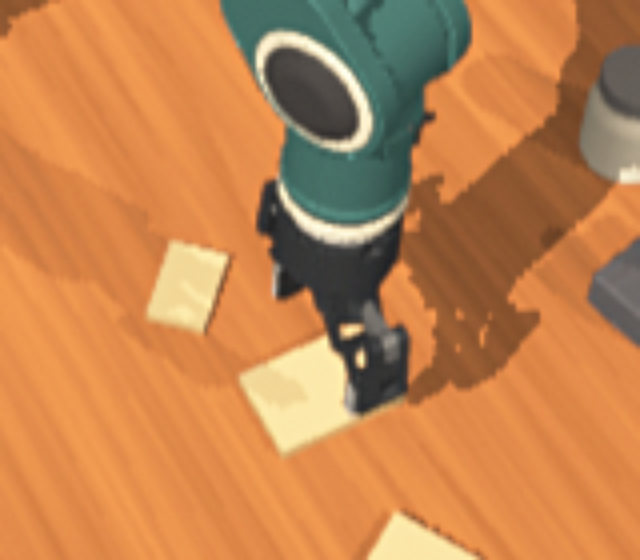

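The gripper stands over the big tile, with its jaws across the width (near finger at (375,395) in the crop). I'll descend now.

Request:
jog_arm(
  steps=[
    [[1, -0.001, 0.001, 0.007, -0.001, 0.001, 0.002], [1, 0, 0.001, 0.007, -0.001, 0.001, 0.002], [1, -0.001, 0.001, 0.006, 0, 0.001, 0.002], [1, 0, 0, 0.006, 0, 0, 0.001], [1, 0, 0, 0.005, 0, 0, 0.001], [1, 0, 0, 0.003, 0, 0, 0], [1, 0, 0, 0, 0, 0, 0]],
  ],
)

```text
time_s: 4.7
tool_pos: [0.4214, -0.3543, 0.1752]
ee_rot: [3.137, -0.089, 0.006]
contact_force: [-0.2, 0.2, -0.4]
gripper_width: 1.002
```

```bash
python3 -c "
from plan import *
go(.422,-.351,.17,-93,2)
"
```

```text
t 4.7 p [ 0.4214 -0.3543  0.1752] phi -93.3 F [-0.2  0.2 -0.4] j [ 0.16  0.73  0.62  2.01 -0.71  0.63 -0.37] w 1.002
[[1.0, 0.0, -0.002, 0.003, 0.002, -0.002, -0.002], [1.0, 0.0, -0.001, 0.002, 0.002, -0.002, -0.003]]
```

Request:
jog_arm(
  steps=[
    [[1, 0, -0.002, 0.003, 0.002, -0.002, -0.002], [1, 0, -0.001, 0.002, 0.002, -0.002, -0.002], [1, 0, 0, 0, 0, 0, 0], [-0.2, 0, 0, 0, 0, 0, 0], [-0.2, 0, 0, 0, 0, 0, 0], [-0.2, 0, 0, 0, 0, 0, 0], [-0.2, 0, 0, 0, 0, 0, 0], [-0.2, 0, 0, 0, 0, 0, 0]],
  ],
  squeeze=40,
)

```text
time_s: 5.37
tool_pos: [0.4219, -0.3512, 0.1705]
ee_rot: [-3.14, 0.082, -0.001]
contact_force: [0.2, 0.5, -0.5]
gripper_width: 0.689
```

```bash
python3 -c "
from plan import *
go(.422,-.351,.17,-93,2)
"
```

```text
t 5.37 p [ 0.4219 -0.3512  0.1705] phi -93.0 F [ 0.2  0.5 -0.5] j [ 0.17  0.73  0.61  2.01 -0.72  0.62 -0.37] w 0.689
[[1.0, 0.0, -0.0, 0.0, -0.0, -0.0, 0.0], [1.0, 0.0, -0.0, 0.001, -0.001, -0.001, 0.0]]
```

Request:
jog_arm(
  steps=[
    [[-0.2, 0, 0, -0.008, 0, 0, 0], [-0.2, 0, 0, -0.02, 0, 0, 0], [-0.2, 0, 0, -0.03, 0, 0, 0], [-0.2, 0, 0, -0.03, 0, 0, 0], [-0.2, 0, 0, -0.03, 0, 0, 0], [-0.2, 0, 0, -0.03, 0, 0, 0], [-0.2, 0, 0, -0.03, 0, 0, 0], [-0.2, 0, 0, -0.03, 0, 0, 0], [-0.2, 0, 0, -0.03, 0, 0, 0], [-0.2, 0, 0, -0.03, 0, 0, 0]],
  ],
)

```text
time_s: 6.2
tool_pos: [0.4189, -0.3504, 0.4473]
ee_rot: [-3.132, 0.09, 0.02]
contact_force: [0.3, -0.6, -0.4]
gripper_width: 0.69
```

```bash
python3 -c "
from plan import *
go(.5537,.0895,.40,-98.7,20,True,-.2)
snap('side','side2')
"
```

```text
t 6.2 p [ 0.4189 -0.3504  0.4473] phi -93.3 F [ 0.3 -0.6 -0.4] j [-0.13  0.34  0.96  1.85 -0.31  1.12 -0.69] w 0.69
[[-0.2, 0.014, -0.019, 0.002, -0.0, 0.001, 0.005], [-0.2, 0.013, -0.019, 0.003, -0.001, 0.0, 0.004], [-0.2, 0.013, -0.02, 0.002, -0.0, 0.001, 0.005], [-0.2, 0.011, -0.02, 0.002, -0.001, 0.001, 0.005], [-0.2, 0.011, -0.022, 0.003, 0.0, 0.0, 0.005], [-0.2, 0.009, -0.021, 0.002, -0.0, 0.001, 0.004], [-0.2, 0.009, -0.022, 0.003, -0.001, 0.001, 0.005], [-0.2, 0.007, -0.023, 0.002, -0.0, 0.0, 0.005], [-0.2, 0.006, -0.023, 0.002, -0.0, 0.001, 0.005], [-0.2, 0.006, -0.023, 0.003, -0.001, 0.001, 0.004]]
[[-0.2, 0.004, -0.023, 0.002, -0.0, 0.0, 0.005], [-0.2, 0.003, -0.024, 0.003, -0.001, 0.001, 0.005], [-0.2, 0.001, -0.023, 0.002, 0.0, 0.001, 0.004], [-0.2, 0.001, -0.024, 0.003, -0.0, 0.0, 0.005], [-0.2, -0.0, -0.024, 0.002, -0.001, 0.001, 0.005], [-0.2, -0.002, -0.024, 0.002, -0.0, 0.001, 0.005], [-0.2, -0.002, -0.024, 0.003, -0.0, 0.0, 0.004], [-0.2, -0.004, -0.023, 0.002, -0.001, 0.001, 0.005], [-0.2, -0.005, -0.024, 0.003, -0.0, 0.001, 0.005], [-0.2, -0.006, -0.023, 0.002, -0.001, 0.001, 0.005]]
```

View pics/side2.png

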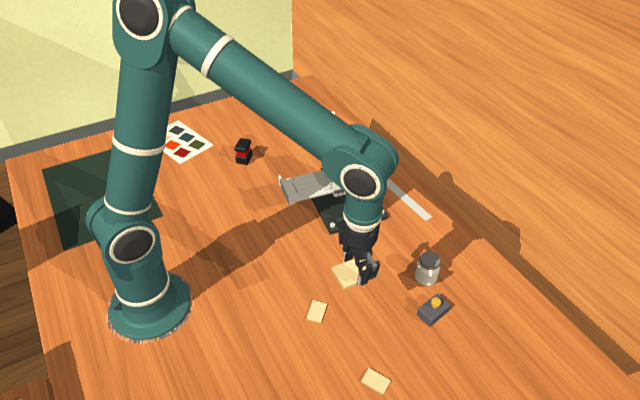

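The tile has lifted with the fingers, at (350,273). Next I'll swing over to the nest.

Request:
jog_arm(
  steps=[
    [[-0.2, 0.014, -0.019, 0, 0, 0, 0.005], [-0.2, 0.013, -0.02, 0, 0, 0, 0.005], [-0.2, 0.013, -0.02, 0, 0, 0, 0.005], [-0.2, 0.012, -0.021, 0, 0, 0, 0.005], [-0.2, 0.011, -0.022, 0, 0, 0, 0.005], [-0.2, 0.01, -0.022, 0, 0, 0, 0.005], [-0.2, 0.009, -0.022, 0, 0, 0, 0.005], [-0.2, 0.008, -0.023, 0, 0, 0, 0.005], [-0.2, 0.006, -0.024, 0, 0, 0, 0.005], [-0.2, 0.006, -0.024, 0, 0, 0, 0.005]],
  ],
)

```text
time_s: 7.08
tool_pos: [0.5384, -0.1448, 0.4627]
ee_rot: [-3.133, 0.204, -0.015]
contact_force: [-0.6, -0.4, 0.3]
gripper_width: 0.692
```

Request:
jog_arm(
  steps=[
    [[-0.2, 0.005, -0.024, 0, 0, 0, 0.005], [-0.2, 0.003, -0.024, 0, 0, 0, 0.005], [-0.2, 0.002, -0.024, 0, 0, 0, 0.005], [-0.2, 0.001, -0.024, 0, 0, 0, 0.005], [-0.2, 0, -0.024, 0, 0, 0, 0.005], [-0.2, -0.002, -0.024, 0, 0, 0, 0.005], [-0.2, -0.002, -0.024, 0, 0, 0, 0.005], [-0.2, -0.004, -0.022, 0, 0, 0, 0.005], [-0.2, -0.005, -0.018, 0, 0, 0, 0.005], [-0.2, -0.005, -0.012, 0, 0, 0, 0.005]],
  ],
)

```text
time_s: 7.92
tool_pos: [0.5639, 0.0864, 0.4649]
ee_rot: [-3.124, 0.287, -0.015]
contact_force: [-0.1, 0.0, -0.9]
gripper_width: 0.69
```

```bash
python3 -c "
from plan import *
go(.5537,.0895,.345,-98.7,10,False,-.2)
"
```

```text
t 7.92 p [0.5639 0.0864 0.4649] phi -100.5 F [-0.1  0.  -0.9] j [-0.91  0.35  0.89  1.78 -0.3   1.14 -1.68] w 0.69
[[-0.2, -0.001, -0.0, 0.012, -0.0, -0.001, -0.003], [-0.2, -0.001, -0.0, 0.012, -0.001, -0.001, -0.003], [-0.2, -0.001, -0.0, 0.012, -0.0, -0.001, -0.003], [-0.2, -0.002, -0.0, 0.012, -0.001, -0.001, -0.004], [-0.2, -0.001, -0.0, 0.012, -0.0, -0.001, -0.003], [-0.2, -0.001, -0.0, 0.012, -0.001, -0.001, -0.003], [-0.2, -0.001, -0.001, 0.012, -0.0, -0.001, -0.003], [-0.2, -0.001, 0.0, 0.012, -0.001, -0.001, -0.003], [-0.2, -0.001, 0.0, 0.012, -0.0, -0.001, -0.003], [-0.2, -0.001, 0.0, 0.012, -0.001, -0.0, -0.004]]
```

Request:
jog_arm(
  steps=[
    [[-0.2, -0.001, 0, 0.012, 0, -0.001, -0.003], [-0.2, -0.001, 0, 0.012, -0.001, -0.001, -0.003], [-0.2, -0.001, 0, 0.012, 0, -0.001, -0.003], [-0.2, -0.001, 0, 0.012, -0.001, -0.001, -0.003], [-0.2, -0.001, 0, 0.012, 0, -0.001, -0.003], [-0.2, -0.001, 0, 0.012, -0.001, -0.001, -0.003], [-0.2, -0.001, 0, 0.012, 0, -0.001, -0.003], [-0.2, -0.001, 0, 0.012, -0.001, -0.001, -0.003], [-0.2, -0.001, 0, 0.011, 0, -0.001, -0.003], [-0.2, 0, 0, 0, 0, 0, 0]],
  ],
)

```text
time_s: 8.75
tool_pos: [0.5528, 0.085, 0.3446]
ee_rot: [3.13, -0.246, -0.007]
contact_force: [-0.3, 0.2, 0.1]
gripper_width: 0.689
```

```bash
python3 -c "
from plan import *
go(.5537,.0895,.315,-98.7,5,False,-.2)
snap('top','top3');snap('side','side3')
for n in('top','side'):
  p=cv2.imread(f'pics/{n}3.png'); y,x=(120,240) if n=='top' else (110,250)
  cv2.imwrite(f'pics/{n}3c.png',cv2.resize(p[y:y+120,x:x+150],None,fx=5,fy=5,interpolation=2))
"
```

```text
t 8.75 p [0.5528 0.085  0.3446] phi -99.0 F [-0.3  0.2  0.1] j [-0.83  0.48  0.8   1.92 -0.42  0.93 -1.55] w 0.689
[[-0.2, 0.0, -0.001, 0.006, 0.0, 0.001, -0.001], [-0.2, 0.0, -0.001, 0.006, 0.001, 0.001, -0.001], [-0.2, 0.0, -0.001, 0.006, 0.0, 0.001, -0.001], [-0.2, 0.0, -0.001, 0.006, 0.001, 0.001, -0.001], [-0.2, 0.0, -0.001, 0.006, 0.0, 0.001, -0.001]]
```

View pics/side3c.png

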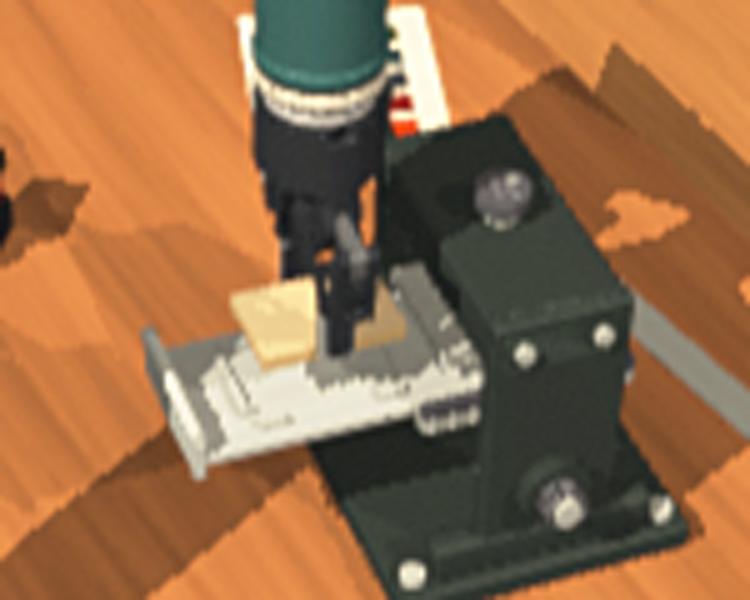

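View pics/top3c.png

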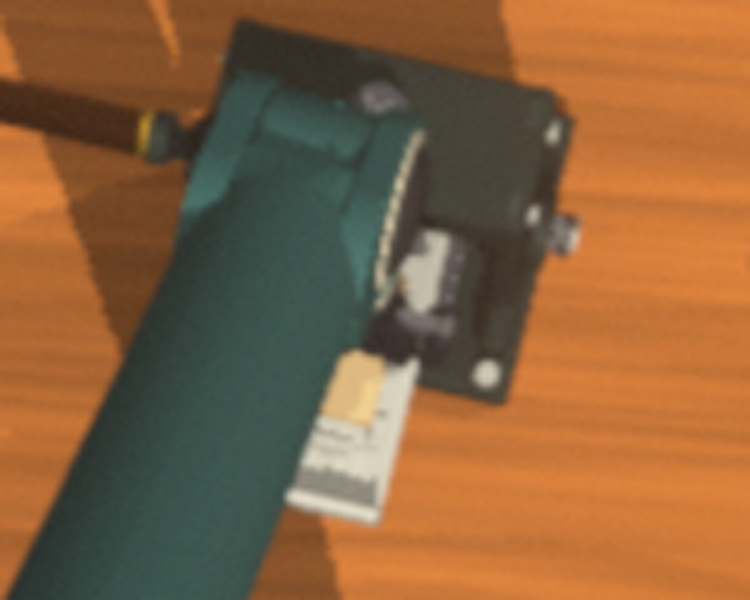

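```bash
python3 -c "
from plan import *
o,p,r=cur()
def loc(w): return np.round([(w[:2]-C)@ex*1000,(w[:2]-C)@ey*1000],1)
def L(n,cu,cv,z):
  x0,y0=(240,120) if n=='top' else (250,110)
  print(n,loc(onz(n,x0+(cu+.5)/5-.5,y0+(cv+.5)/5-.5,z)))
print('tcp',loc(p))
zt=p[2]-.1605
L('top',372,423,zt);L('top',328,410,zt)
L('side',265,357,zt);L('side',265,367,zt-.01);L('side',232,293,zt)
"
```

```text
tcp [-118.4   -5.5]
top [-163.4  -37.4]
top [-161.9  -11. ]
side [-161.8  -32.8]
side [-161.1  -30.6]
side [-161.4   27.7]
```

Request:
jog_arm(
  steps=[
    [[-0.2, 0, -0.001, 0.007, 0, 0.001, -0.001], [-0.2, 0, -0.001, 0.007, 0.001, 0.001, -0.001], [-0.2, 0, -0.001, 0.006, 0, 0.001, -0.001], [-0.2, 0, -0.001, 0.006, 0, 0.001, 0], [-0.2, 0, 0, 0.004, 0, 0, 0], [-0.2, 0, 0, 0, 0, 0, 0]],
  ],
)

```text
time_s: 9.35
tool_pos: [0.5558, 0.0899, 0.316]
ee_rot: [-3.13, 0.239, -0.013]
contact_force: [0.2, -0.2, -0.5]
gripper_width: 0.687
```

```bash
python3 -c "
from plan import *
go(.5537,.0895,.303,-98.7,4,False,-.2)
snap('top','top4');snap('side','side4')
for n in('top','side'):
  p=cv2.imread(f'pics/{n}4.png'); y,x=(120,240) if n=='top' else (110,250)
  cv2.imwrite(f'pics/{n}4c.png',cv2.resize(p[y:y+120,x:x+150],None,fx=5,fy=5,interpolation=2))
"
```

```text
t 9.35 p [0.5558 0.0899 0.316 ] phi -98.7 F [ 0.2 -0.2 -0.5] j [-0.8   0.52  0.76  1.93 -0.47  0.86 -1.52] w 0.687
[[-0.2, -0.001, 0.0, 0.003, -0.001, -0.002, -0.0], [-0.2, -0.0, 0.0, 0.003, -0.0, -0.002, -0.0], [-0.2, -0.001, 0.001, 0.004, -0.001, -0.002, -0.001], [-0.2, -0.0, -0.0, 0.003, -0.001, -0.002, 0.0]]
```

View pics/side4c.png

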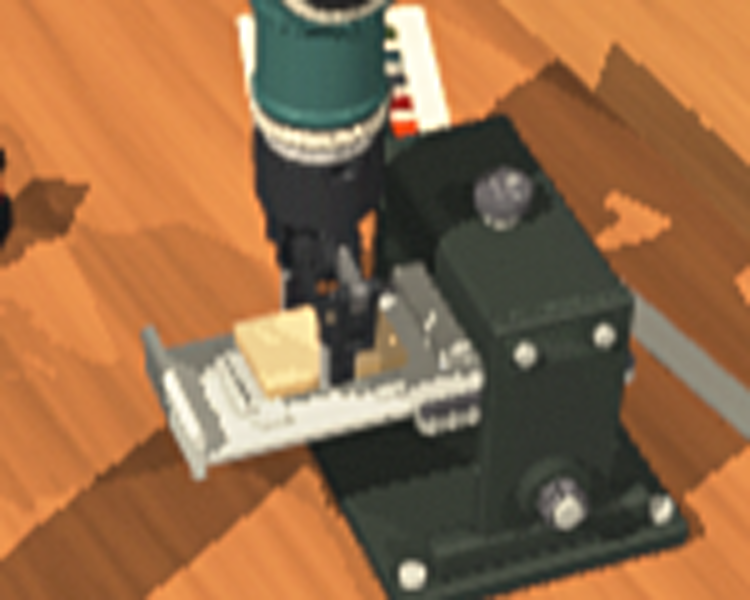

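View pics/top4c.png

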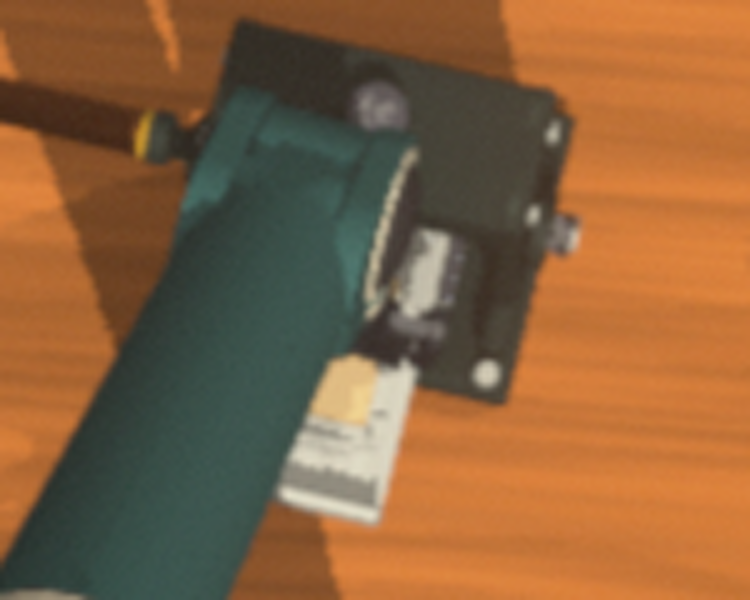

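```bash
cat >> plan.py <<'E'
def loc(w): return np.round([(w[:2]-C)@ex*1000,(w[:2]-C)@ey*1000],1)
def L(n,cu,cv,z):
  x0,y0=(240,120) if n=='top' else (250,110)
  print(n,loc(onz(n,x0+(cu+.5)/5-.5,y0+(cv+.5)/5-.5,z)))
E
python3 -c "
from plan import *
o,p,r=cur()
print('tcp',loc(p), 'grasp',loc(p+r.apply([0,0,.16])))
zt=p[2]-.1605
L('top',365,426,zt);L('top',310,412,zt)
L('side',270,385,zt);L('side',270,395,zt-.01);L('side',235,323,zt)
"
```

```text
tcp [-116.7   -0.4] grasp [-1.154e+02  1.000e-01]
top [-160.5  -31.6]
top [-159.9    1.7]
side [-156.4  -26. ]
side [-155.8  -24.1]
side [-157.9   33.5]
```

Request:
jog_arm(
  steps=[
    [[-0.2, -0.001, 0, 0.001, -0.001, -0.002, 0], [-0.2, -0.001, 0, 0.001, -0.001, -0.002, 0], [-0.2, -0.001, 0, 0.001, -0.001, -0.002, 0], [-0.2, 0, 0, 0.001, 0, -0.002, 0], [-0.2, 0, 0, 0, 0, 0, 0]],
  ],
)

```text
time_s: 9.87
tool_pos: [0.5531, 0.0901, 0.3133]
ee_rot: [-3.132, 0.24, -0.002]
contact_force: [-0.3, -0.5, -0.1]
gripper_width: 0.688
```

```bash
python3 -c "
from plan import *
go(.5537,.0895,.303,-98.7,4,False,-.2)
o,p,r=cur()
print('tcp',loc(p), 'grasp',loc(p+r.apply([0,0,.16])))
snap('top','top5');snap('side','side5')
for n in('top','side'):
  p=cv2.imread(f'pics/{n}5.png'); y,x=(180,280) if n=='top' else (155,270)
  cv2.imwrite(f'pics/{n}5c.png',cv2.resize(p[y:y+60,x:x+75],None,fx=10,fy=10,interpolation=2))
"
```

```text
t 9.87 p [0.5531 0.0901 0.3133] phi -98.8 F [-0.3 -0.5 -0.1] j [-0.8   0.52  0.76  1.94 -0.47  0.86 -1.52] w 0.688
[[-0.2, 0.0, 0.0, 0.003, -0.0, -0.0, -0.0], [-0.2, 0.0, 0.0, 0.002, -0.0, -0.001, -0.001], [-0.2, 0.0, 0.0, 0.003, -0.001, -0.0, 0.0], [-0.2, 0.001, 0.001, 0.002, 0.0, -0.0, -0.0]]
tcp [-119.7   -0.5] grasp [-119.4   -0.4]
```

View pics/side5c.png

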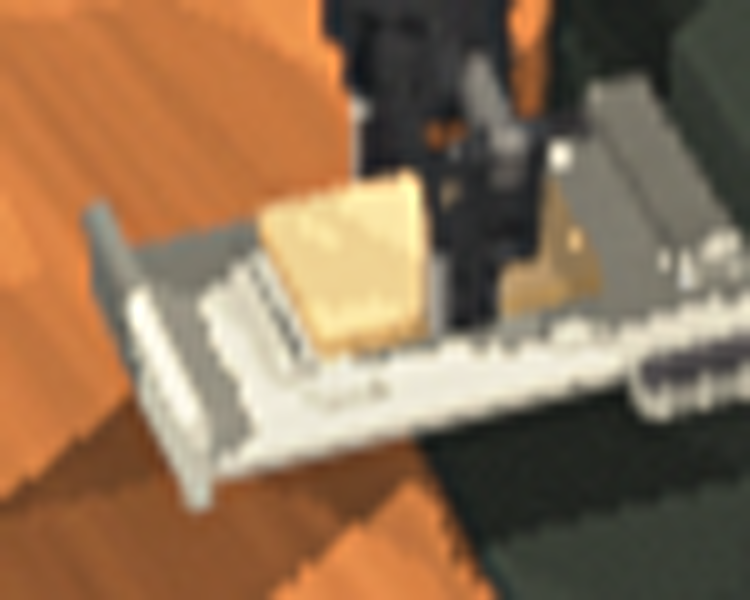

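View pics/top5c.png

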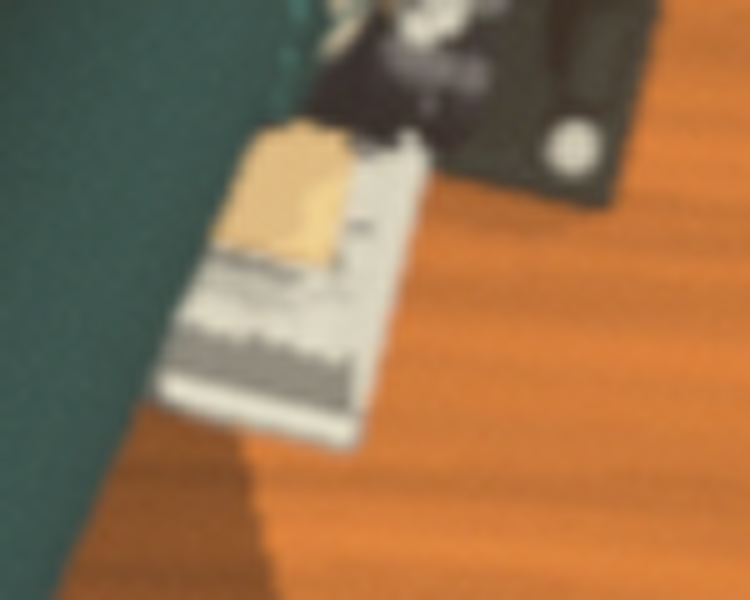

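Request:
jog_arm(
  steps=[
    [[-0.2, 0, 0, 0.003, 0, 0, 0], [-0.2, 0, 0, 0.003, 0, 0, 0], [-0.2, 0, 0, 0.003, 0, 0, 0], [-0.2, 0, 0, 0, 0, 0, 0]],
  ],
)

```text
time_s: 10.3
tool_pos: [0.5534, 0.0901, 0.3038]
ee_rot: [-3.132, 0.24, -0.004]
contact_force: [-0.5, -0.1, -0.0]
gripper_width: 0.684
```

```bash
python3 -c "
from plan import *
go(.5537,.0895,.303,-98.7,4,False,-.2)
o,p,r=cur()
print('tcp',loc(p), 'grasp',loc(p+r.apply([0,0,.16])))
"
```

```text
t 10.3 p [0.5534 0.0901 0.3038] phi -98.8 F [-0.5 -0.1 -0. ] j [-0.79  0.53  0.75  1.94 -0.48  0.85 -1.51] w 0.684
[[-0.2, 0.0, 0.0, 0.0, -0.0, -0.001, -0.0], [-0.2, 0.0, 0.0, 0.0, -0.001, -0.0, -0.001], [-0.2, 0.0, 0.0, 0.001, 0.0, -0.001, 0.0], [-0.2, 0.0, 0.001, -0.0, -0.0, -0.0, -0.0]]
tcp [-119.4   -0.4] grasp [-119.1   -0.3]
```

Request:
jog_arm(
  steps=[
    [[-0.2, 0, 0, 0.001, 0, 0, 0], [-0.2, 0, 0, 0.001, 0, 0, 0], [-0.2, 0, 0, 0, 0, 0, 0]],
  ],
)

```text
time_s: 10.55
tool_pos: [0.5537, 0.0899, 0.3021]
ee_rot: [-3.131, 0.24, -0.004]
contact_force: [-0.6, 0.2, 0.1]
gripper_width: 0.69
```

Request:
jog_arm(
  steps=[
    [[0.75, 0, 0, 0, 0, 0, 0], [0.75, 0, 0, 0, 0, 0, 0], [0.75, 0, 0, 0, 0, 0, 0], [0.75, 0, 0, 0, 0, 0, 0]],
  ],
)

```text
time_s: 10.88
tool_pos: [0.5539, 0.0899, 0.3021]
ee_rot: [-3.131, 0.241, -0.005]
contact_force: [1.3, -0.3, -0.0]
gripper_width: 0.873
```

Request:
jog_arm(
  steps=[
    [[0.75, 0, 0, -0.01, 0, 0, 0], [0.75, 0, 0, -0.015, 0, 0, 0], [0.75, 0, 0, -0.02, 0, 0, 0], [0.75, 0, 0, -0.03, 0, 0, 0], [0.75, -0.01, 0, -0.03, 0, 0, 0], [0.75, -0.03, 0, -0.02, 0, 0, 0], [0.75, -0.03, 0, -0.01, 0, 0, 0], [0.75, -0.03, 0, 0, 0, 0, 0], [0.75, -0.03, 0, 0, 0, 0, 0], [0.75, 0, 0, 0, 0, 0, 0]],
  ],
)

```text
time_s: 11.72
tool_pos: [0.4224, 0.1076, 0.446]
ee_rot: [-3.131, 0.251, -0.004]
contact_force: [-0.6, -0.6, -0.5]
gripper_width: 0.878
```

```bash
python3 -c "
from plan import *
o,p,r=cur()
print('tcp',loc(p), p,o['joint_pos'].round(2))
snap('top','top6');snap('side','side6')
for n in('top','side'):
  p=cv2.imread(f'pics/{n}6.png'); y,x=(120,240) if n=='top' else (110,250)
  cv2.imwrite(f'pics/{n}6c.png',cv2.resize(p[y:y+120,x:x+150],None,fx=5,fy=5,interpolation=2))
"
```

```text
tcp [-251.6   -3. ] [0.42237759 0.10758819 0.4459723 ] [-1.21  0.02  0.92  2.09 -0.02  1.03 -2.01]
```

View pics/side6c.png

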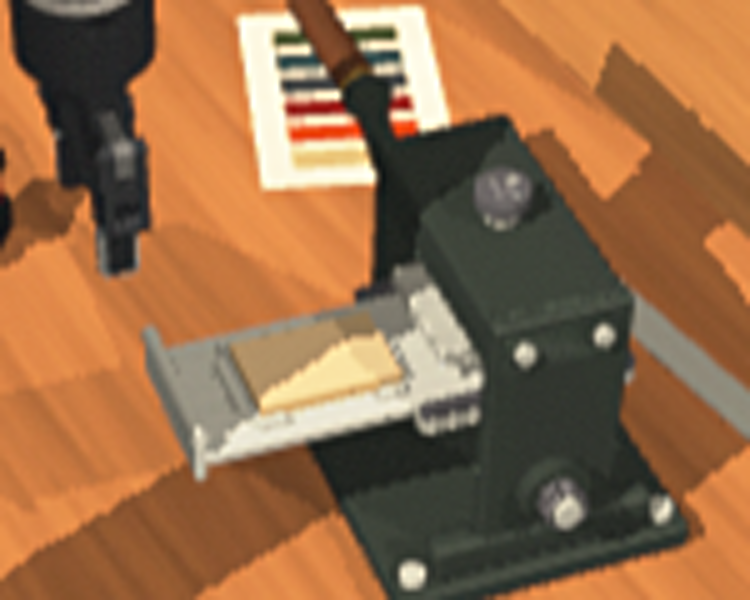

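View pics/top6c.png

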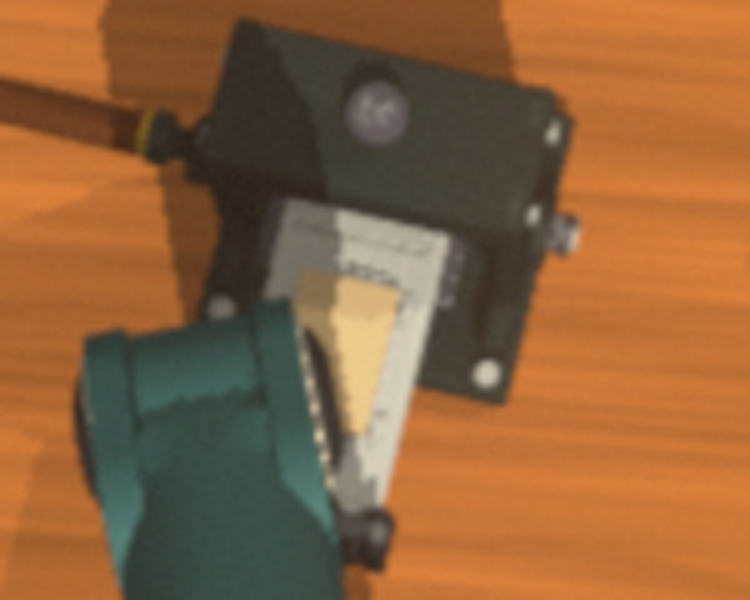

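```bash
python3 -c "
from plan import *
for n in('side','top'):
  z=np.load(f'pics/{n}6.npz');P=cloud(n,z['d']);p=z['p']
  hsv=cv2.cvtColor(p,cv2.COLOR_RGB2HSV)
  D=P[...,:2]-C;X=D@ex;Y=D@ey;Z=P[...,2]
  m=(X>-.15)&(X<-.085)&(abs(Y+.001)<.022)&(Z<.16)
  A=np.c_[X[m],Y[m],np.ones(m.sum())];s=np.linalg.lstsq(A,Z[m],rcond=None)[0];print(n,m.sum(),s[:2].round(4),'z',np.median(Z[m]).round(4))
  if n=='side':
    c=hsv[...,1]; mm=((hsv[...,0]>14)&(hsv[...,0]<28)&(c>70)&(c<160)&(X>-.19)&(X<-.05)&(abs(Y)<.048)&(Z>.136)&(Z<.15)); print(mm.sum(),X[mm].min(),X[mm].max(),Y[mm].min(),Y[mm].max(),cv2.minAreaRect((np.c_[X[mm],Y[mm]]*1000).astype(np.float32)))
"
```

```text
side 420 [-0.0746  0.1225] z 0.0259
449 -0.16403367846392355 -0.06849117539082844 -0.0356918719063313 0.04486439945337904 ((-116.55093383789062, 3.9465293884277344), (78.66368865966797, 95.82650756835938), 87.33160400390625)
top 212 [0.0069 0.015 ] z 0.1418
```

The tile sits flat in the nest: its top is at 141.8 mm (142 expected) and level. In the side crop it lies between the lugs, with corners at (232,345), (262,412), (400,372) and (365,315). Next I'll shut the fingers and push the lip.

Request:
jog_arm(
  steps=[
    [[-1, 0, -0.001, 0.02, 0, 0, 0], [-1, 0, -0.001, 0.02, 0, 0, 0], [-1, 0, 0, 0.02, 0, 0, 0], [-1, 0, 0, 0.02, 0, 0, 0], [-1, 0, 0, 0.02, 0, 0, 0], [-1, 0, 0, 0.015, 0, 0, 0], [-1, 0, 0, 0, 0, 0, 0]],
  ],
)

```text
time_s: 12.4
tool_pos: [0.4371, 0.1079, 0.3299]
ee_rot: [3.128, -0.261, 0.033]
contact_force: [-0.9, -0.1, 0.3]
gripper_width: -0.001
```

```bash
cat > st.py <<'E'
from plan import *
o,p,r=cur();Y=r.as_matrix();print('loc tcp',loc(p),'tip',loc(p+r.apply([0,0,.165])),'z',p[2].round(4),'phi',np.degrees(np.arctan2(Y[1,1],Y[0,1])).round(1),'zax',Y[:,2].round(3),'F',o['contact_force'].round(1),'Floc x',(o['contact_force'][:2]@ex).round(1),'w',round(o['gripper_width'],3),'j',o['joint_pos'].round(2),'t',round(o['time_s'],2))
E
python3 st.py; python3 -c "
from plan import *
go(*W(-.240,-.001),.30,-98.7,3,False,-1)"
```

```text
loc tcp [-237.    -0.5] tip [-233.6   -0.6] z 0.3299 phi -99.5 zax [ 0.02  -0.004 -1.   ] F [-0.9 -0.1  0.3] Floc x -0.9 w -0.001 j [-1.06  0.3   0.87  2.19 -0.32  0.76 -1.72] t 12.4
t 12.4 p [0.4371 0.1079 0.3299] phi -99.5 F [-0.9 -0.1  0.3] j [-1.06  0.3   0.87  2.19 -0.32  0.76 -1.72] w -0.001
[[-1, -0.001, 0.0, 0.01, 0.0, -0.007, -0.005], [-1, -0.001, 0.0, 0.01, 0.001, -0.007, -0.005], [-1, -0.001, 0.001, 0.01, -0.0, -0.007, -0.005]]
```

Request:
jog_arm(
  steps=[
    [[-1, -0.001, 0, 0.01, 0, -0.007, -0.005], [-1, -0.001, 0, 0.01, 0, -0.007, -0.005], [-1, -0.001, 0, 0.01, 0, -0.006, -0.005], [-1, 0, 0, 0, 0, 0, 0]],
  ],
)

```text
time_s: 12.73
tool_pos: [0.4399, 0.1064, 0.2997]
ee_rot: [3.125, -0.244, 0.006]
contact_force: [0.2, 0.2, -0.1]
gripper_width: -0.002
```

```bash
python3 st.py; python3 -c "
from plan import *
go(*W(-.20,-.001),.30,-98.7,4,False,-1)"
```

```text
loc tcp [-234.1   -1.5] tip [-233.4   -2.7] z 0.2997 phi -98.9 zax [ 0.003 -0.007 -1.   ] F [ 0.2  0.2 -0.1] Floc x 0.2 w -0.002 j [-0.99  0.37  0.81  2.2  -0.39  0.72 -1.64] t 12.73
t 12.73 p [0.4399 0.1064 0.2997] phi -98.9 F [ 0.2  0.2 -0.1] j [-0.99  0.37  0.81  2.2  -0.39  0.72 -1.64] w -0.002
[[-1, 0.009, -0.0, -0.0, 0.002, -0.001, -0.001], [-1, 0.008, -0.0, -0.0, 0.001, -0.001, -0.001], [-1, 0.009, -0.0, -0.0, 0.002, -0.001, -0.001], [-1, 0.008, -0.001, -0.0, 0.002, -0.001, -0.001]]
```

Push gently, about 6–8 mm per row so the tile does not slide, and watch the force.

Request:
jog_arm(
  steps=[
    [[-1, 0.005, 0, 0, 0.002, -0.001, -0.001], [-1, 0.005, 0, 0, 0.001, -0.001, -0.001], [-1, 0.005, 0, 0, 0.001, -0.001, -0.001], [-1, 0.006, 0, 0, 0.001, -0.001, 0], [-1, 0.006, 0, 0, 0, 0, 0], [-1, 0.007, 0, 0, 0, 0, 0], [-1, 0.007, 0, 0, 0, 0, 0], [-1, 0.007, 0, 0, 0, 0, 0], [-1, 0.007, 0, 0, 0, 0, 0], [-1, 0.007, 0, 0, 0, 0, 0]],
  ],
)

```text
time_s: 13.57
tool_pos: [0.5073, 0.0955, 0.3014]
ee_rot: [3.13, -0.24, -0.007]
contact_force: [-2.2, -0.2, -0.7]
gripper_width: -0.001
```

```bash
python3 st.py; python3 -c "
from plan import *
go(*W(-.115,-.001),.30,-98.7,6,False,-1)"
```

```text
loc tcp [-165.8   -2.1] tip [-166.5   -2.5] z 0.3014 phi -98.8 zax [-0.005 -0.002 -1.   ] F [-2.2 -0.2 -0.7] Floc x -2.1 w -0.001 j [-0.86  0.47  0.77  2.05 -0.45  0.8  -1.55] t 13.57
t 13.57 p [0.5073 0.0955 0.3014] phi -98.8 F [-2.2 -0.2 -0.7] j [-0.86  0.47  0.77  2.05 -0.45  0.8  -1.55] w -0.001
[[-1, 0.008, -0.0, 0.0, 0.0, 0.001, -0.0], [-1, 0.009, -0.0, 0.0, 0.001, 0.001, -0.0], [-1, 0.008, -0.001, 0.001, 0.0, 0.0, -0.001], [-1, 0.009, 0.0, -0.0, 0.001, 0.001, 0.0], [-1, 0.008, 0.0, 0.0, -0.0, 0.001, 0.0], [-1, 0.009, -0.0, 0.0, 0.0, 0.001, -0.0]]
```

Request:
jog_arm(
  steps=[
    [[-1, 0.007, 0, 0, 0, 0.001, 0], [-1, 0.007, 0, 0, 0, 0.001, 0], [-1, 0.007, 0, 0, 0, 0.001, 0], [-1, 0.007, 0, 0, 0, 0, 0], [-1, 0.006, 0, 0, 0, 0, 0], [-1, 0.005, 0, 0, 0, 0, 0], [-1, 0.004, 0, 0, 0, 0, 0], [-1, 0.003, 0, 0, 0, 0, 0]],
  ],
)

```text
time_s: 14.23
tool_pos: [0.5593, 0.0874, 0.3013]
ee_rot: [3.13, -0.24, 0.0]
contact_force: [-2.1, 0.4, -0.7]
gripper_width: -0.001
```

```bash
python3 st.py
```

```text
loc tcp [-113.2   -2.2] tip [-113.1   -2.7] z 0.3013 phi -98.8 zax [ 0.    -0.003 -1.   ] F [-2.1  0.4 -0.7] Floc x -2.2 w -0.001 j [-0.78  0.55  0.75  1.93 -0.49  0.85 -1.5 ] t 14.23
```

Request:
jog_arm(
  steps=[
    [[-1, 0.003, 0, 0, 0, 0, 0], [-1, 0.003, 0, 0, 0, 0, 0], [-1, 0.002, 0, 0, 0, 0, 0], [-1, 0.002, 0, 0, 0, 0, 0]],
  ],
)

```text
time_s: 14.57
tool_pos: [0.5695, 0.0858, 0.3012]
ee_rot: [3.13, -0.239, -0.005]
contact_force: [-11.3, 0.5, 5.8]
gripper_width: -0.001
```

```bash
python3 st.py
```

```text
loc tcp [-102.8   -2.3] tip [-103.3   -2.7] z 0.3012 phi -98.7 zax [-0.003 -0.002 -1.   ] F [-11.3   0.5   5.8] Floc x -11.2 w -0.001 j [-0.77  0.56  0.74  1.91 -0.49  0.87 -1.5 ] t 14.57
```

Request:
jog_arm(
  steps=[
    [[-1, 0.002, 0, 0, 0, 0, 0], [-1, 0.001, 0, 0, 0, 0, 0]],
  ],
)

```text
time_s: 14.73
tool_pos: [0.5707, 0.0856, 0.3012]
ee_rot: [3.131, -0.239, -0.019]
contact_force: [-4.9, -0.3, 2.9]
gripper_width: 0.005
```

```bash
python3 st.py
```

```text
loc tcp [-101.6   -2.3] tip [-103.6   -2.7] z 0.3012 phi -98.7 zax [-0.012 -0.    -1.   ] F [-4.9 -0.3  2.9] Floc x -4.8 w 0.005 j [-0.76  0.57  0.74  1.9  -0.49  0.88 -1.49] t 14.73
```

Request:
jog_arm(
  steps=[
    [[-1, -0.015, 0, 0, 0, 0, 0], [-1, -0.03, 0, 0, 0, 0, 0], [-1, -0.03, 0, -0.02, 0, 0, 0], [-1, -0.01, -0.01, -0.035, 0, 0, 0], [-1, 0, -0.02, -0.035, 0, 0, -0.05], [-1, 0, -0.03, -0.025, 0, 0, -0.1], [-1, 0, -0.03, -0.025, 0, 0, -0.1], [0, 0, -0.03, -0.02, 0, 0, -0.1], [0, 0, -0.02, 0, 0, 0, -0.1], [0, 0, 0, 0, 0, 0, -0.1]],
  ],
)

```text
time_s: 15.57
tool_pos: [0.4891, 0.2417, 0.4738]
ee_rot: [-3.069, -0.642, -0.016]
contact_force: [-0.3, 0.1, -0.6]
gripper_width: 0.42
```

```bash
python3 st.py; python3 -c "
from plan import *
snap('top','top7');snap('side','side7')
for n in('top','side'):
  p=cv2.imread(f'pics/{n}7.png'); y,x=(120,240) if n=='top' else (110,250)
  cv2.imwrite(f'pics/{n}7c.png',cv2.resize(p[y:y+120,x:x+150],None,fx=5,fy=5,interpolation=2))
"
```

```text
loc tcp [-205.9  139.7] tip [-204.7  141.2] z 0.4738 phi -66.4 zax [ 0.009  0.008 -1.   ] F [-0.3  0.1 -0.6] Floc x -0.3 w 0.42 j [-1.15  0.25  0.75  1.82 -0.19  1.13 -1.48] t 15.57
```

View pics/side7c.png

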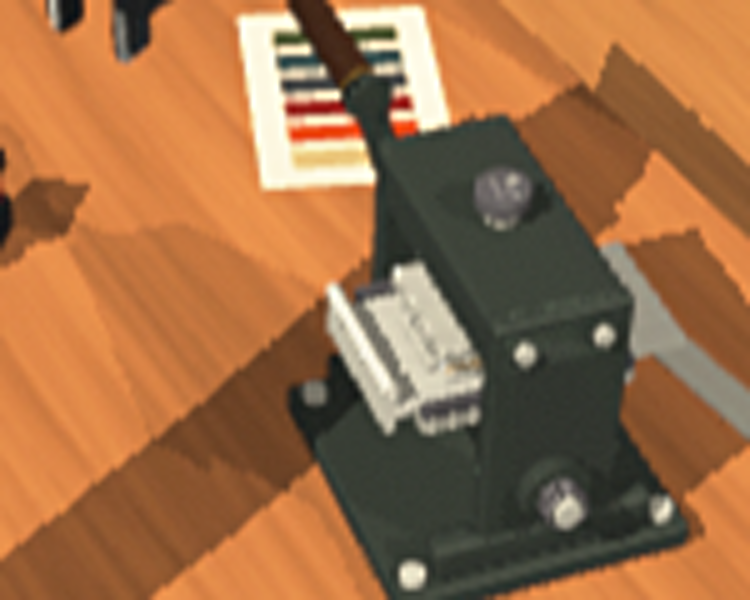

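View pics/top7.png

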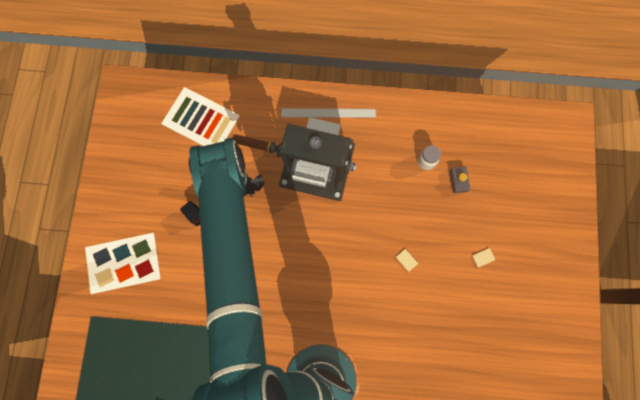

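The tray is home. The fingertip stopped at −103.6 mm local, so the rolled lip is at about −93, and the side crop shows the lip close under the head at (360,360). Next, the handle.

```bash
python3 -c "
from plan import *
print('stamp',loc(onz('top',193,212,.07)),onz('top',193,212,.07))
print(W(-.043,.175),W(-.16,.175))
go(*W(-.043,.175),.46,-8.7,10,False,1)"
```

```text
stamp [-253.4  330.2] [0.47096895 0.43727421 0.07      ]
[0.65546541 0.25199065] [0.53981162 0.26968816]
t 15.67 p [0.49   0.2379 0.4734] phi -66.9 F [-0.1 -0.6 -0.3] j [-1.14  0.25  0.76  1.83 -0.19  1.13 -1.49] w 0.5
[[1, 0.016, 0.005, 0.001, 0.0, -0.001, -0.102], [1, 0.015, 0.007, 0.002, 0.001, -0.001, -0.101], [1, 0.014, 0.008, 0.001, -0.0, -0.001, -0.102], [1, 0.014, 0.01, 0.002, 0.0, -0.001, -0.101], [1, 0.012, 0.011, 0.001, 0.0, -0.001, -0.102], [1, 0.011, 0.012, 0.002, 0.001, -0.001, -0.101], [1, 0.01, 0.013, 0.001, 0.0, -0.002, -0.102], [1, 0.009, 0.015, 0.001, 0.0, -0.001, -0.101], [1, 0.007, 0.015, 0.002, 0.001, -0.001, -0.102], [1, 0.005, 0.015, 0.001, -0.0, -0.001, -0.101]]
```

Request:
jog_arm(
  steps=[
    [[1, 0.016, 0.005, 0, 0, -0.001, -0.1], [1, 0.015, 0.007, 0, 0, -0.001, -0.1], [1, 0.014, 0.008, 0, 0, -0.001, -0.1], [1, 0.014, 0.01, 0, 0, -0.001, -0.1], [1, 0.012, 0.011, 0, 0, -0.001, -0.1], [1, 0.011, 0.012, 0, 0, -0.001, -0.1], [1, 0.01, 0.013, 0, 0, -0.001, -0.1], [1, 0.009, 0.015, 0, 0, -0.001, -0.1], [1, 0.007, 0.015, 0, 0, -0.001, -0.1], [1, 0.005, 0.015, 0, 0, -0.001, -0.1]],
  ],
)

```text
time_s: 16.5
tool_pos: [0.6645, 0.2374, 0.4732]
ee_rot: [2.4, 2.018, 0.004]
contact_force: [0.6, -0.3, 0.3]
gripper_width: 0.998
```

```bash
python3 st.py; python3 -c "
from plan import *
go(*W(-.043,.175),.43,-8.7,4,False,1)"
```

```text
loc tcp [-31.9 161.9] tip [-30.9 161.5] z 0.4732 phi -9.9 zax [ 0.006 -0.003 -1.   ] F [ 0.6 -0.3  0.3] Floc x 0.7 w 0.998 j [-0.74  0.54  0.54  1.4  -0.28  1.27 -0.36] t 16.5
t 16.5 p [0.6645 0.2374 0.4732] phi -9.9 F [ 0.6 -0.3  0.3] j [-0.74  0.54  0.54  1.4  -0.28  1.27 -0.36] w 0.998
[[1, 0.003, -0.003, 0.011, 0.002, 0.001, -0.005], [1, 0.003, -0.003, 0.011, 0.001, 0.0, -0.005], [1, 0.004, -0.003, 0.01, 0.002, 0.001, -0.006], [1, 0.003, -0.002, 0.011, 0.001, 0.0, -0.005]]
```

Request:
jog_arm(
  steps=[
    [[1, 0.003, -0.003, 0.005, 0.002, 0.001, -0.005], [1, 0.003, -0.003, 0.01, 0.001, 0, -0.005], [1, 0.004, -0.003, 0.01, 0.002, 0.001, -0.005], [1, 0.003, -0.002, 0.01, 0.001, 0, -0.005], [1, 0, 0, 0, 0, 0, 0]],
  ],
)

```text
time_s: 16.92
tool_pos: [0.6581, 0.2466, 0.4325]
ee_rot: [2.4, 2.021, -0.005]
contact_force: [-0.8, 0.8, -1.3]
gripper_width: 1.004
```

```bash
python3 st.py; python3 -c "
from plan import *
go(*W(-.043,.175),.394,-8.7,5,False,1)
snap('side','side8');snap('top','top8')
p=cv2.imread('pics/side8.png');cv2.imwrite('pics/side8c.png',cv2.resize(p[60:200,250:410],None,fx=4.5,fy=4.2,interpolation=2))
"
```

```text
loc tcp [-39.6 170.1] tip [-39.4 169.3] z 0.4325 phi -9.8 zax [ 0.    -0.005 -1.   ] F [-0.8  0.8 -1.3] Floc x -0.9 w 1.004 j [-0.75  0.57  0.52  1.46 -0.29  1.2  -0.36] t 16.92
t 16.92 p [0.6581 0.2466 0.4325] phi -9.8 F [-0.8  0.8 -1.3] j [-0.75  0.57  0.52  1.46 -0.29  1.2  -0.36] w 1.004
[[1, 0.001, -0.001, 0.008, 0.0, 0.001, -0.004], [1, 0.001, -0.0, 0.007, 0.0, 0.001, -0.004], [1, 0.001, -0.001, 0.008, 0.001, 0.001, -0.003], [1, 0.001, -0.001, 0.008, -0.0, 0.001, -0.004], [1, 0.001, -0.0, 0.007, -0.0, 0.001, -0.004]]
```

View pics/side8c.png

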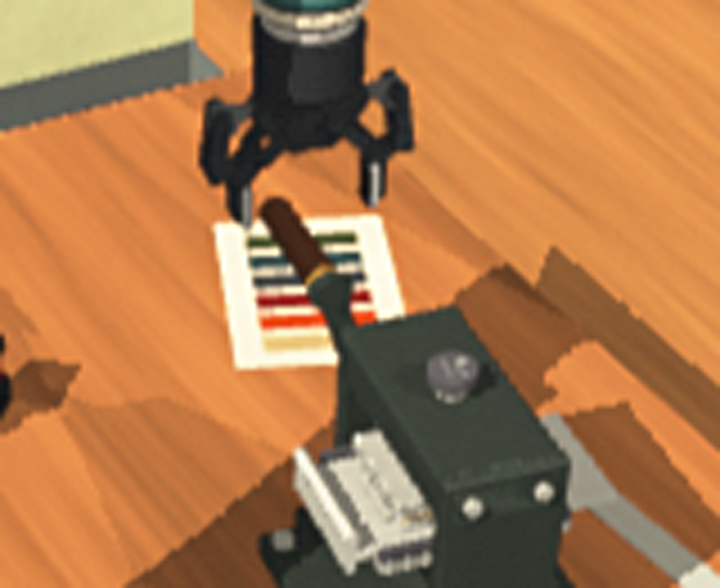

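The handle, at (290,235) in the crop, lies between the open fingers. I'll descend and grip.

Request:
jog_arm(
  steps=[
    [[1, 0.001, -0.001, 0.008, 0, 0.001, -0.004], [1, 0.001, -0.001, 0.008, 0, 0.001, -0.004], [1, 0.001, -0.001, 0.008, 0, 0.001, -0.004], [1, 0.001, -0.001, 0.007, 0, 0, -0.004], [1, 0.001, 0, 0.006, 0, 0, -0.003], [1, 0, 0, 0, 0, 0, 0]],
  ],
)

```text
time_s: 17.52
tool_pos: [0.655, 0.253, 0.396]
ee_rot: [2.379, 2.047, 0.009]
contact_force: [0.0, -0.2, -0.2]
gripper_width: 1.0
```

```bash
python3 st.py
```

```text
loc tcp [-43.6 175.9] tip [-42.6 176.2] z 0.396 phi -8.6 zax [ 0.007  0.001 -1.   ] F [ 0.  -0.2 -0.2] Floc x 0.0 w 1.0 j [-0.75  0.6   0.5   1.5  -0.3   1.12 -0.34] t 17.52
```

Request:
jog_arm(
  steps=[
    [[-0.9, 0, 0, 0.002, 0, 0, 0], [-0.9, 0, 0, 0, 0, 0, 0], [-0.9, 0, 0, 0, 0, 0, 0], [-0.9, 0, 0, 0, 0, 0, 0], [-0.9, 0, 0, 0, 0, 0, 0], [-0.9, 0, 0, 0, 0, 0, 0], [-0.9, 0, 0, 0, 0, 0, 0]],
  ],
  squeeze=40,
)

```text
time_s: 18.1
tool_pos: [0.6555, 0.2527, 0.394]
ee_rot: [2.379, 2.045, 0.01]
contact_force: [-0.5, 0.2, -1.7]
gripper_width: 0.29
```

```bash
python3 st.py
```

```text
loc tcp [-43.  175.7] tip [-41.8 176. ] z 0.394 phi -8.6 zax [ 0.008  0.001 -1.   ] F [-0.5  0.2 -1.7] Floc x -0.6 w 0.29 j [-0.75  0.6   0.5   1.5  -0.31  1.12 -0.34] t 18.1
```

Request:
jog_arm(
  steps=[
    [[-0.9, 0, -0.007, 0.002, 0, 0, 0], [-0.9, 0, -0.008, 0.003, 0, 0, 0], [-0.9, 0, -0.008, 0.003, 0, 0, 0], [-0.9, 0, -0.007, 0.003, 0, 0, 0], [-0.9, 0, -0.007, 0.004, 0, 0, 0]],
  ],
)

```text
time_s: 18.52
tool_pos: [0.6299, 0.2549, 0.388]
ee_rot: [2.359, 2.019, 0.075]
contact_force: [5.3, -1.1, 8.8]
gripper_width: 0.288
```

```bash
cat > lv.py <<'E'
from st import *
g=p+r.apply([0,0,.155]); x,_=loc(g)/1000; z=g[2]
th=np.arctan2(z-.085,-x);rad=np.hypot(z-.085,x);print('th',th.round(3),'rad',rad.round(4),'Flocal x/z',(o['contact_force'][:2]@ex).round(1),o['contact_force'][2].round(1))
E
python3 lv.py
```

```text
loc tcp [-68.7 174. ] tip [-59.1 176.2] z 0.388 phi -8.9 zax [ 0.06   0.004 -0.998] F [ 5.3 -1.1  8.8] Floc x 5.4 w 0.288 j [-0.79  0.55  0.51  1.59 -0.29  1.02 -0.36] t 18.52
th 1.188 rad 0.1599 Flocal x/z 5.4 8.8
```

Request:
jog_arm(
  steps=[
    [[-0.9, 0, -0.006, 0.004, 0.015, 0, 0], [-0.9, 0, -0.006, 0.004, 0.015, 0, 0], [-0.9, 0, -0.006, 0.005, 0.015, 0, 0], [-0.9, 0, -0.006, 0.005, 0.015, 0, 0], [-0.9, 0, -0.006, 0.005, 0.015, 0, 0]],
  ],
)

```text
time_s: 18.93
tool_pos: [0.6135, 0.255, 0.3791]
ee_rot: [2.381, 2.031, 0.076]
contact_force: [7.6, 0.7, 0.7]
gripper_width: 0.289
```

```bash
python3 lv.py
```

```text
loc tcp [-84.9 171.6] tip [-78.3 176.4] z 0.3791 phi -9.1 zax [ 0.044  0.023 -0.999] F [7.6 0.7 0.7] Floc x 7.4 w 0.289 j [-0.8   0.54  0.5   1.63 -0.3   1.   -0.36] t 18.93
th 1.056 rad 0.16 Flocal x/z 7.4 0.7
```

Request:
jog_arm(
  steps=[
    [[-0.9, 0, -0.009, 0.006, 0.02, -0.005, 0], [-0.9, 0, -0.009, 0.006, 0.02, -0.005, 0], [-0.9, 0, -0.009, 0.006, 0.02, -0.005, 0], [-0.9, 0, -0.009, 0.007, 0.02, -0.005, 0], [-0.9, 0, -0.009, 0.007, 0.02, -0.005, 0]],
  ],
)

```text
time_s: 19.35
tool_pos: [0.5856, 0.26, 0.3577]
ee_rot: [-2.386, -2.027, -0.037]
contact_force: [14.0, 1.0, -5.2]
gripper_width: 0.291
```

```bash
python3 lv.py
```

```text
loc tcp [-113.2  172.4] tip [-112.   176.5] z 0.3577 phi -9.3 zax [ 0.011  0.024 -1.   ] F [14.   1.  -5.2] Floc x 13.7 w 0.291 j [-0.82  0.52  0.49  1.7  -0.31  0.97 -0.38] t 19.35
th 0.81 rad 0.1626 Flocal x/z 13.7 -5.2
```

Request:
jog_arm(
  steps=[
    [[-0.9, 0, -0.003, 0.007, 0.008, -0.006, 0], [-0.9, 0, -0.004, 0.007, 0.008, -0.006, 0], [-0.9, 0, -0.004, 0.007, 0.008, -0.006, 0], [-0.9, 0, -0.004, 0.008, 0.008, -0.006, 0]],
  ],
)

```text
time_s: 19.68
tool_pos: [0.5744, 0.2637, 0.3396]
ee_rot: [-2.381, -2.027, -0.008]
contact_force: [-2.5, -1.4, 13.4]
gripper_width: 0.289
```

```bash
python3 lv.py
```

```text
loc tcp [-124.8  174.3] tip [-126.1  176.5] z 0.3396 phi -9.2 zax [-0.006  0.015 -1.   ] F [-2.5 -1.4 13.4] Floc x -2.3 w 0.289 j [-0.83  0.54  0.48  1.73 -0.32  0.95 -0.38] t 19.68
th 0.669 rad 0.1607 Flocal x/z -2.3 13.4
```

Request:
jog_arm(
  steps=[
    [[-0.9, 0, -0.005, 0.007, 0.003, -0.004, 0], [-0.9, 0, -0.005, 0.008, 0.003, -0.004, 0], [-0.9, 0, -0.004, 0.009, 0.003, -0.004, 0], [-0.9, 0, -0.004, 0.009, 0.003, -0.004, 0]],
  ],
)

```text
time_s: 20.02
tool_pos: [0.5606, 0.2666, 0.3177]
ee_rot: [-2.386, -2.033, -0.009]
contact_force: [-2.6, -2.0, 11.0]
gripper_width: 0.291
```

```bash
python3 lv.py
```

```text
loc tcp [-139.   175.1] tip [-139.2  176.5] z 0.3177 phi -9.1 zax [-0.     0.009 -1.   ] F [-2.6 -2.  11. ] Floc x -2.3 w 0.291 j [-0.85  0.54  0.48  1.78 -0.32  0.89 -0.39] t 20.02
th 0.509 rad 0.1594 Flocal x/z -2.3 11.0
```

Request:
jog_arm(
  steps=[
    [[-0.9, 0, -0.005, 0.009, 0, -0.003, 0], [-0.9, 0, -0.004, 0.009, 0, -0.003, 0], [-0.9, 0, -0.004, 0.01, 0, -0.003, 0], [-0.9, 0, -0.003, 0.01, 0, -0.003, 0]],
  ],
)

```text
time_s: 20.35
tool_pos: [0.5472, 0.2691, 0.2888]
ee_rot: [2.387, 2.036, 0.019]
contact_force: [-3.9, -1.1, 9.9]
gripper_width: 0.286
```

```bash
python3 lv.py
```

```text
loc tcp [-152.6  175.5] tip [-150.7  176.6] z 0.2888 phi -9.1 zax [ 0.012  0.005 -1.   ] F [-3.9 -1.1  9.9] Floc x -3.7 w 0.286 j [-0.86  0.56  0.46  1.82 -0.33  0.82 -0.39] t 20.35
th 0.313 rad 0.1586 Flocal x/z -3.7 9.9
```

Request:
jog_arm(
  steps=[
    [[-0.9, 0, -0.003, 0.009, 0.005, -0.002, 0], [-0.9, 0, -0.002, 0.009, 0.005, -0.002, 0], [-0.9, 0, -0.002, 0.008, 0.004, -0.002, 0]],
  ],
)

```text
time_s: 20.6
tool_pos: [0.5428, 0.2698, 0.2684]
ee_rot: [2.388, 2.039, 0.015]
contact_force: [-3.5, -1.9, 11.4]
gripper_width: 0.285
```

```bash
python3 lv.py
```

```text
loc tcp [-157.1  175.6] tip [-155.9  176.6] z 0.2684 phi -9.0 zax [ 0.008  0.005 -1.   ] F [-3.5 -1.9 11.4] Floc x -3.2 w 0.285 j [-0.85  0.59  0.45  1.84 -0.35  0.78 -0.38] t 20.6
th 0.18 rad 0.1585 Flocal x/z -3.2 11.4
```

Request:
jog_arm(
  steps=[
    [[-0.9, 0, -0.002, 0.008, 0.003, -0.001, 0], [-0.9, 0, -0.001, 0.007, 0.002, -0.001, 0], [-0.9, 0, -0.001, 0.006, 0.002, -0.001, 0], [-0.9, 0, 0, 0.003, 0, 0, 0]],
  ],
)

```text
time_s: 20.93
tool_pos: [0.5404, 0.2699, 0.2501]
ee_rot: [-2.388, -2.041, -0.017]
contact_force: [-5.3, -1.1, 8.7]
gripper_width: 0.286
```

```bash
python3 lv.py;python3 -c "
from plan import *
snap('top','top9');snap('side','side9')
for n in('top','side'):
  p=cv2.imread(f'pics/{n}9.png'); y,x=(90,190) if n=='top' else (70,240)
  cv2.imwrite(f'pics/{n}9c.png',cv2.resize(p[y:y+140,x:x+180],None,fx=4,fy=4,interpolation=2))
"
```

```text
loc tcp [-159.5  175.3] tip [-158.3  176.6] z 0.2501 phi -8.9 zax [ 0.008  0.007 -1.   ] F [-5.3 -1.1  8.7] Floc x -5.1 w 0.286 j [-0.84  0.61  0.43  1.85 -0.37  0.75 -0.37] t 20.93
th 0.063 rad 0.1587 Flocal x/z -5.1 8.7
```

View pics/side9c.png

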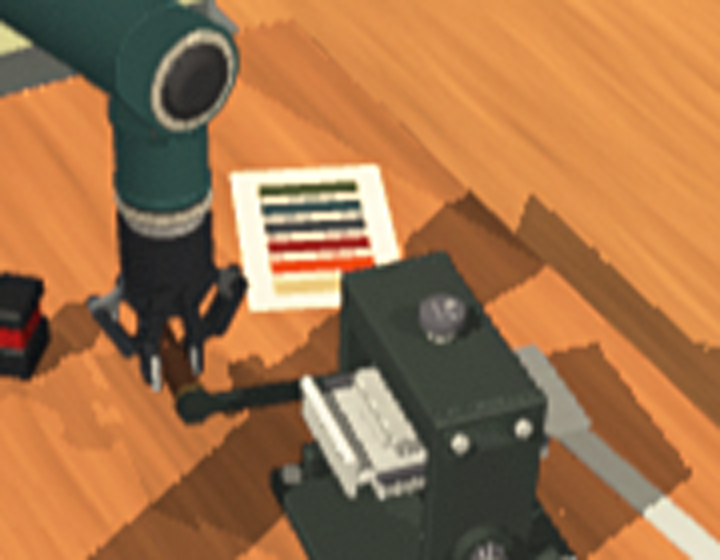

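View pics/top9c.png

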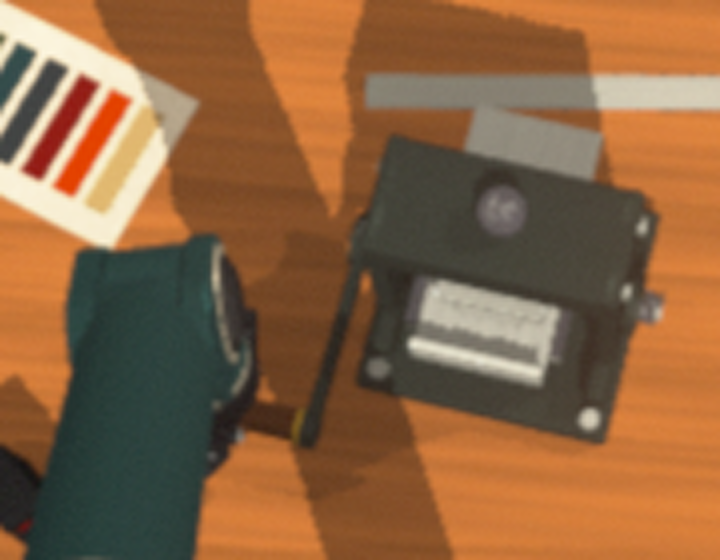

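```bash
cat > arm.py <<'E'
from plan import *
import sys
for n in('top','side'):
  z=np.load(f'pics/{n}{sys.argv[1]}.npz');P=cloud(n,z['d']);D=P[...,:2]-C;X=D@ex*1000;Y=D@ey*1000;Z=P[...,2]*1000
  m=(Y>103)&(Y<127)&(X>-185)&(X<-40)&(Z>50)&(Z<160)
  for a in range(-180,-40,10):
    k=m&(X>=a)&(X<a+10)
    if k.sum(): print(n,a+5,k.sum(),'z med',np.median(Z[k]).round(1),'max',Z[k].max().round(1),'Y',np.median(Y[k]).round(0))
  k=m&(X>-140)&(X<-60)
  if k.sum()>5:
    print(np.polyfit(X[k],Z[k],1))
  h=(Y>124)&(Y<140)&(X>-185)&(X<-130)&(Z>60)&(Z<130)
  if h.sum(): print('bar',h.sum(),'zmax',np.percentile(Z[h],95).round(1),'X',X[h].min().round(1),X[h].max().round(1))
E
python3 arm.py 9
```

```text
top -175 8 z med 105.7 max 110.0 Y 116.0
top -165 25 z med 111.3 max 117.8 Y 116.0
top -155 23 z med 114.2 max 117.5 Y 116.0
top -145 14 z med 110.1 max 112.7 Y 114.0
top -135 13 z med 105.1 max 112.6 Y 115.0
top -125 13 z med 106.8 max 113.3 Y 113.0
top -115 13 z med 103.1 max 109.5 Y 113.0
top -105 13 z med 105.1 max 111.6 Y 114.0
top -95 12 z med 102.9 max 107.1 Y 114.0
top -85 11 z med 101.2 max 105.9 Y 115.0
top -75 11 z med 101.9 max 107.1 Y 114.0
top -65 12 z med 101.2 max 106.2 Y 115.0
top -55 13 z med 96.8 max 107.0 Y 112.0
top -45 12 z med 101.5 max 103.1 Y 114.0
[-7.66692172e-02  9.49985276e+01]
bar 43 zmax 115.2 X -169.8 -146.5
side -175 13 z med 103.3 max 111.9 Y 112.0
side -165 32 z med 108.9 max 118.4 Y 111.0
side -155 25 z med 103.8 max 119.8 Y 109.0
side -145 20 z med 105.3 max 113.5 Y 111.0
side -135 18 z med 100.5 max 112.0 Y 110.0
side -125 15 z med 105.4 max 108.9 Y 109.0
side -115 19 z med 100.9 max 110.5 Y 110.0
side -105 16 z med 99.8 max 107.9 Y 110.0
side -95 15 z med 98.4 max 108.6 Y 110.0
side -85 17 z med 97.1 max 105.5 Y 110.0
side -75 16 z med 98.6 max 105.3 Y 110.0
side -65 5 z med 92.1 max 97.4 Y 112.0
side -55 9 z med 98.8 max 104.7 Y 110.0
side -45 5 z med 99.6 max 101.6 Y 113.0
[-0.10664017 87.83489833]
bar 24 zmax 117.5 X -173.2 -149.7
```

```bash
cat > bar.py <<'E'
from plan import *
import sys
def bar(tag,xc,zlo,zhi):
  for n in('top','side'):
    z=np.load(f'pics/{n}{tag}.npz');P=cloud(n,z['d']);D=P[...,:2]-C;X=D@ex*1000;Y=D@ey*1000;Z=P[...,2]*1000
    p=z['p'].astype(int); 
    h=(Y>124)&(Y<150)&(abs(X-xc)<22)&(Z>zlo)&(Z<zhi)&(p[...,0]>p[...,2]+25)
    if h.sum()<5: print(n,'few',h.sum()); continue
    print(tag,n,h.sum(),'z mean %.1f med %.1f p90 %.1f  Xmean %.1f'%(Z[h].mean(),np.median(Z[h]),np.percentile(Z[h],90),X[h].mean()))
bar('0',-43,210,270)
bar(sys.argv[1],-159,60,140)
E
python3 bar.py 9
```

```text
0 top 84 z mean 248.3 med 249.2 p90 252.4  Xmean -43.6
0 side 41 z mean 249.3 med 249.6 p90 253.8  Xmean -46.4
9 top 72 z mean 108.8 med 109.1 p90 114.1  Xmean -159.5
9 side 42 z mean 109.4 med 110.1 p90 113.6  Xmean -162.9
```

Request:
jog_arm(
  steps=[
    [[-0.9, 0, 0.001, 0.006, 0.001, 0, 0], [-0.9, 0, 0.001, 0.005, 0.001, 0, 0], [-0.9, 0, 0, 0.004, 0, 0, 0], [-0.9, 0, 0, 0.002, 0, 0, 0]],
  ],
)

```text
time_s: 21.37
tool_pos: [0.5406, 0.2696, 0.2378]
ee_rot: [-2.381, -2.04, -0.013]
contact_force: [-4.9, -1.6, 9.6]
gripper_width: 0.289
```

```bash
python3 lv.py; python3 -c "
from plan import *
snap('top','top10');snap('side','side10')"; python3 bar.py 10; python3 arm.py 10 | grep '\['
```

```text
loc tcp [-159.2  175. ] tip [-159.1  176.7] z 0.2378 phi -8.8 zax [ 0.002  0.01  -1.   ] F [-4.9 -1.6  9.6] Floc x -4.6 w 0.289 j [-0.83  0.63  0.42  1.85 -0.38  0.73 -0.35] t 21.37
th -0.014 rad 0.1591 Flocal x/z -4.6 9.6
0 top 84 z mean 248.3 med 249.2 p90 252.4  Xmean -43.6
0 side 41 z mean 249.3 med 249.6 p90 253.8  Xmean -46.4
10 top 71 z mean 98.7 med 99.0 p90 104.3  Xmean -160.5
10 side 40 z mean 99.0 med 99.8 p90 104.1  Xmean -163.0
[-3.24355010e-02  9.18253422e+01]
[-2.35115613e-02  8.91454924e+01]
```

Request:
jog_arm(
  steps=[
    [[-0.9, 0, 0.001, 0.003, 0, -0.002, 0], [-0.9, 0, 0, 0.002, 0, -0.002, 0], [-0.9, 0, 0, 0.001, 0, 0, 0]],
  ],
)

```text
time_s: 21.72
tool_pos: [0.5408, 0.2698, 0.2358]
ee_rot: [-2.38, -2.042, -0.01]
contact_force: [-2.8, -1.9, 6.6]
gripper_width: 0.289
```

```bash
python3 lv.py; python3 -c "
from plan import *
snap('top','top11');snap('side','side11')"; python3 bar.py 11; python3 arm.py 11 | grep '\['; python3 lv.py
```

```text
loc tcp [-159.   175.2] tip [-159.1  176.7] z 0.2358 phi -8.7 zax [ 0.001  0.009 -1.   ] F [-2.8 -1.9  6.6] Floc x -2.5 w 0.289 j [-0.83  0.63  0.42  1.85 -0.38  0.73 -0.35] t 21.72
th -0.027 rad 0.1592 Flocal x/z -2.5 6.6
0 top 84 z mean 248.3 med 249.2 p90 252.4  Xmean -43.6
0 side 41 z mean 249.3 med 249.6 p90 253.8  Xmean -46.4
11 top 69 z mean 96.4 med 97.0 p90 101.1  Xmean -160.7
11 side 43 z mean 97.1 med 98.4 p90 102.4  Xmean -163.1
[-2.66993204e-02  9.05464457e+01]
[-2.91630566e-03  9.00453612e+01]
loc tcp [-159.   175.2] tip [-159.1  176.7] z 0.2358 phi -8.8 zax [ 0.001  0.009 -1.   ] F [-2.7 -1.2  7.1] Floc x -2.5 w 0.29 j [-0.83  0.63  0.42  1.85 -0.38  0.73 -0.35] t 21.82
th -0.026 rad 0.1592 Flocal x/z -2.5 7.1
```

Request:
jog_arm(
  steps=[
    [[-0.9, 0, 0, 0.003, 0, -0.002, 0], [-0.9, 0, 0, 0.002, 0, -0.001, 0], [-0.9, 0, 0, 0.001, 0, 0, 0]],
  ],
)

```text
time_s: 22.07
tool_pos: [0.5407, 0.2698, 0.234]
ee_rot: [-2.38, -2.043, -0.011]
contact_force: [-4.6, -2.0, 9.2]
gripper_width: 0.293
```

```bash
python3 lv.py; python3 -c "
from plan import *
snap('top','top12');snap('side','side12')"; python3 bar.py 12; python3 arm.py 12 | grep '\['; python3 -c "
from plan import *
snap('top','top13');snap('side','side13')"; python3 bar.py 13; python3 arm.py 13 | grep '\['; python3 lv.py
```

```text
loc tcp [-159.1  175.2] tip [-159.1  176.7] z 0.234 phi -8.7 zax [ 0.002  0.009 -1.   ] F [-4.6 -2.   9.2] Floc x -4.2 w 0.293 j [-0.83  0.64  0.42  1.85 -0.38  0.73 -0.35] t 22.07
th -0.038 rad 0.1592 Flocal x/z -4.2 9.2
0 top 84 z mean 248.3 med 249.2 p90 252.4  Xmean -43.6
0 side 41 z mean 249.3 med 249.6 p90 253.8  Xmean -46.4
12 top 70 z mean 94.3 med 94.5 p90 98.9  Xmean -160.2
12 side 40 z mean 94.6 med 95.4 p90 98.4  Xmean -163.4
[-1.31240984e-03  9.27643886e+01]
[-2.04090980e-02  8.69060171e+01]
0 top 84 z mean 248.3 med 249.2 p90 252.4  Xmean -43.6
0 side 41 z mean 249.3 med 249.6 p90 253.8  Xmean -46.4
13 top 70 z mean 95.1 med 95.9 p90 100.7  Xmean -159.9
13 side 39 z mean 95.6 med 96.3 p90 100.2  Xmean -163.6
[1.02018995e-02 9.41255319e+01]
[-4.80357849e-03  8.86585441e+01]
loc tcp [-159.2  175.2] tip [-159.1  176.7] z 0.2341 phi -8.7 zax [ 0.002  0.009 -1.   ] F [-5.1 -2.2  8.5] Floc x -4.8 w 0.293 j [-0.83  0.64  0.42  1.85 -0.38  0.73 -0.35] t 22.27
th -0.037 rad 0.1592 Flocal x/z -4.8 8.5
```

```bash
python3 -c "
from plan import *
for tag in('7','13'):
  for n in('top','side'):
    z=np.load(f'pics/{n}{tag}.npz');P=cloud(n,z['d']);D=P[...,:2]-C;X=D@ex;Y=D@ey;Z=P[...,2]
    m=(X>-.097)&(X<-.08)&(abs(Y)<.045)&(Z>.13);q=(X>-.083)&(X<-.055)&(abs(Y)<.04)&(Z>.12)&(Z<.16)
    print(tag,n,'lip z p90',np.percentile(Z[m],90).round(4),'X p2',np.percentile(X[m],5).round(4),'tray floor',np.median(Z[q]).round(4))
p=cv2.imread('pics/side13.png');cv2.imwrite('pics/side13c.png',cv2.resize(p[70:210,240:420],None,fx=4,fy=4,interpolation=2))
"; python3 lv.py
```

```text
7 top lip z p90 0.155 X p2 -0.0917 tray floor 0.1312
7 side lip z p90 0.1543 X p2 -0.0932 tray floor 0.1326
13 top lip z p90 0.1647 X p2 -0.0921 tray floor 0.142
13 side lip z p90 0.1647 X p2 -0.0932 tray floor 0.1422
loc tcp [-159.2  175.2] tip [-159.1  176.7] z 0.2341 phi -8.7 zax [ 0.002  0.009 -1.   ] F [-5.1 -2.2  8.5] Floc x -4.8 w 0.293 j [-0.83  0.64  0.42  1.85 -0.38  0.73 -0.35] t 22.27
th -0.037 rad 0.1592 Flocal x/z -4.8 8.5
```

View pics/side13c.png

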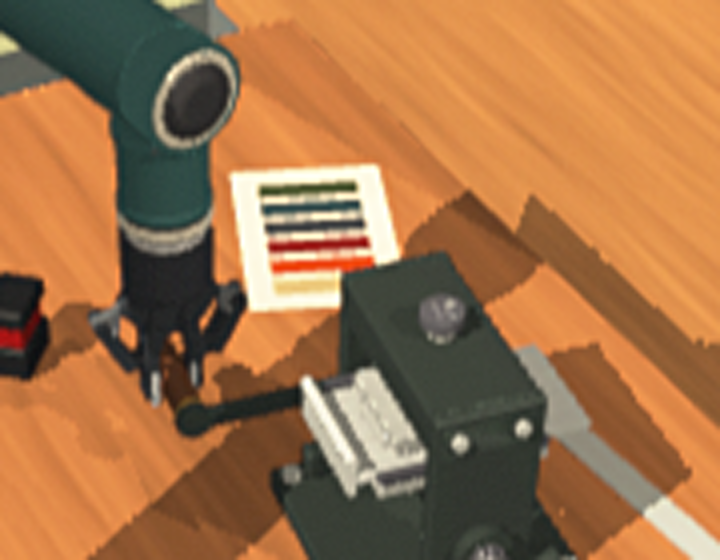

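The tray has risen the full 10 mm. The arm is level, with its hub at (190,415), and the fingers still hold the handle. Handing in now.

```bash
python3 -c "
from workcell import hand_in
print(hand_in())"
```

```text
the job is handed in; nothing more can be done
None
```

The job is done and handed in at about 22 s of the 64 s allowed. The largest tile lies leather up in the nest, the tray is fully home, and the fingers are holding the lever level under a 40 N grip. The stamp, glue jar and weight were not touched.

**What the last checks showed:**
- **Tile:** its top measured 141.8 mm above the bench (142 expected) and lay flat after release. It could not be seen once under the head.
- **Tray:** the fingertip stopped against the end of the slide with about 11 N. The lip face measured about 92–93 mm in front of the press centre, which matches the home position.
- **Lever:** the depth images put the handle's centre at about 85–86 mm, level with the 85 mm pivot. That is within about 0.01 rad of level.
- **Bed:** the tray floor rose from about 132 to 142 mm, which is the full 10 mm of lift.
- **Hold:** the arm did not move during the last camera readings, with about 8–9 N on the tool.

**Where the checks disagreed:**
- Working from the tool pose gave the lever 0.037 rad past level. That assumes the bar sits exactly at the grasp point, and it appears to sit a few millimetres off. I went by the cameras.
- The depth fits along the lever arm were noisy, at about ±0.02 rad.
- The side camera's depth fit of the tile's tilt was spoilt by other surfaces, so the flatness check rests on the top camera alone.

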